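# Flip the lacquered coaster with the spatula

## Robot

A 6-joint arm with a two-finger parallel gripper is mounted at the origin on a cart in front of the work surface, level with it; the furniture and walls round the work are solid. World frame = base frame: x ahead of the robot, y to its left, z up, the work surface at z = 0. Lengths are in mm, angles in rad, forces in N, time in s.
With the tool pointing down it reaches from about 400 to 925 mm from the base axis. Payload 12.5 kg.
Tool frame: the origin (TCP) lies where the fingers leave the gripper's body, on its centre line; the fingertips stand 78 mm ahead of it and the grasp point (between the pads) lies 59 mm ahead of it; z points along the fingers, y is the direction in which the jaws open and shut (so a half turn about z gives the same grasp; the last joint's range is limited). The gripper opens to 95 mm and grips with 3 to 60 N. Pads are 20 mm wide; open, the fingers measure 119 mm over their backs; the gripper's body (75 mm by 180 mm) begins 59 mm behind the grasp point.
Start: joints at [1.182, 0.491, 1.559, -0, 1.092, -0.106], TCP at [174.383, 600.19, 292.261] pointing down, gripper open.
Joint ranges: [-3.1, 3.1], [-0.84, 2.19], [0.05, 2.79], [-1.13, 4.28], [0.06, 2.93], [-2.69, 2.69]. Speed limits (rad/s): [2.22, 2.22, 2.79, 3.14, 3.14, 3.14].

## Interface

Orientations are given as [roll, pitch, yaw] about the fixed x, y, z axes, in that order (R = Rz(yaw) Ry(pitch) Rx(roll)).
In Python, from cell import env, viewer, ticket, search_frame gives the robot as it stands.
- The arm moves only by the shell command python3 -m inch 'ROWS'. ROWS is a JSON object of lists of equal length, an entry for each row: "hand": the opening, from 0 (shut) to 1 (fully open); "delta_pos": the shift along the tool's x, y, z in cm, a list of three; "turn": the turn about the tool's z in rad. A call has 1 to 20 rows; each row shifts and turns the commanded pose from where the row before left it, along the tool's axes as they then stand; what a row does not reach is not made up. A row lasts 1/10 s, in which the tool goes at most 50 mm and 8.59 degrees, less where a joint would pass 70% of its speed; a pose out of reach is approached as far as the arm can. A call is refused whole if a number of a shift passes 5 or a number of a turn 0.15, either way. A call with a gripper value outside its range is refused whole. The fingers move at their own pace and stop on an object; the grip force is fixed at half the most. Time passes only in rows, so rows that do not move let the fingers close. It gives the time, the measured TCP pose, the force and the opening at its end, in the units of the state.
- env.state(): the state, without advancing time (a new reading comes with each control period).
- viewer.read_camera(name): name is "side" or "top"; returns (picture, depth): 420x560x3 uint8, blue, green, red; 420x560 float32, mm along the optical axis (not along the pixel's ray), 0 where there is no reading.
- viewer.get_calibration(name): a dict with "fx", "fy", "cx", "cy" (pixels), "k1" (the pictures are not rectified: a ray, as slopes to the right and down, at radius r is drawn at 1 + k1 r^2 times it, then the intrinsics apply), "T" (4x4, takes a point from camera to world coordinates). Camera axes: x right, y down, z forward; pixel columns grow to the right and rows downward; lengths in mm; the calibration is good to about 2 mm. A picture is of the moment at which its call begins. get_calibration takes no time and is no camera call.
- ticket.job_done(): hands the job in, once; it reports no verdict.
Trained networks look in the newest picture that a camera, given by its name, has taken for a name from the list of things; names that differ only in an ending like _2 or _b are one class to them, and where a whole thing is asked for, a point or a joint stands for the part that bears it (a point fixed in the world has none). Each returns a list of dicts, best first, with "p" (0 to 1); they miss things now and then, are a little off and sometimes report something else, mostly with a low value. They report only what shows in the picture. A call takes as long as a camera call. They do not tell look-alikes from the thing itself.
- search_frame(camera, label): "centre" ([column, row] in pixels, amid what is visible of it).
The state is a dict: "t": time; "joints": joint angles; "qvel": joint speeds; "tau": joint torques, N m; "eef_pos": TCP position; "tcp_rot": TCP orientation; "ft_force": force on the tool from outside, world axes, zero at the start; "moment": the same for the moment, N m; "opening": opening from 0.0 (shut) to 1.0 (fully open).
Only numpy, scipy, OpenCV 4.12 (cv2) and the standard library are available. Lean on these libraries where they do the work, as an engineer would, in place of code of your own. Each camera call takes 0.05 s, during which the arm holds its last target.

## Task

The square coaster lies rim down on the low bed of the wooden stand and its lacquer is still tacky, so never touch it with the gripper. Take the spatula by its handle, bring the blade under the coaster's overhanging edge (on the robot's side) and, with a clear turn of the wrist that tilts the blade, flip the coaster over the step so that it lies flat, rim up, on the high bed. Then lay the spatula back in its rest; do not knock the wine glass that stands beside the stand or the roll of tape.

Things in the scene. Friction and masses are not known exactly. Their poses are not given: they have to be found in the camera images.
- coaster: Wooden coaster 100 x 100 x 12 mm, 65 to 112 g; one face has a raised rim, the other is flat with a cork pad. Origin at its centre, mid-thickness; x, y along its sides; z points out of the CORK side: up at the start (rim down), down once flipped. At the start one edge is 1 to 5 mm from the step and the opposite edge overhangs the low bed's end by about 28 mm, 30 mm above the bench.
- stand: Fixed wooden stand. Origin on the bench under the step; x from high bed to low bed (towards the robot), z up. Low bed: slats at y = -43 and 43 mm (30 mm wide), x 0 to 75 mm, top z 30 mm; nothing beyond. High bed: x -128 to 0, top z 40 mm, closed by a stop rail 54 mm high.
- step (a point): Middle of the top edge of the step: the upright face (10 mm high, 130 mm wide, at x = 0 of the stand) between low bed (z 30 mm) and high bed (z 40 mm). A coaster whose lower edge stands against this face and which is tipped past vertical falls over onto the high bed.
- spatula: Spatula, 160 g, wooden handle, steel blade. Origin in the handle at the place to grip; x along the handle to the blade; z up as it lies in the rest. Handle: straight bar 18 mm wide (y), 22 mm high (z), x -75 to 85 mm; then the neck slopes down 60 mm to the blade.
- blade (a point): Centre of the spatula's blade, a flat plate 90 mm (x) by 70 mm (y) by 3 mm parallel to the handle, at x 170, y 0, z -60 mm of the spatula; same axes. Either long edge (y = 35 or -35 mm) can lead.
- rest: Fixed wooden rest; two open-topped notched uprights carry the handle. Origin on the bench, x along the handle, z up; the spatula's origin lies 75 mm above it, axes alike. Base 12 mm high; uprights 12 mm thick at x -55 and 65 mm; notch floor z 64 mm, width about 22 mm, 37 mm at the mouth; cheeks up to z 88 mm. The gripper fits between the uprights.
- wine_swirl_3: loose wine glass, 90 mm wide and 149 mm high, left of the stand; origin under its foot; must be left alone
- tape_1: roll of tape lying flat, 102 mm across, 25 mm high, left of the stand; origin at the centre of its underside; must be left alone
Mind the look-alikes: they are no part of the job. What is shaped like the rest but purple or red is not meant.

How it is judged (in metres and radians):
On the way:
1. the coaster is tipped up steeply (more than 45 degrees) by the spatula, itself turned by more than 20 degrees (angle between coaster's own z axis and vertical between 0.8 and 2.2 rad and angle between spatula's own z axis and vertical above 0.35 rad and contact force between spatula and coaster above 0.02 N), for 0.04 s.
At the end, for the whole second after the job is handed in: Coaster rim up, level within 7 degrees, at rest on the high bed (centre 20 to 120 mm behind the step, within 40 mm of the stand's middle line). Spatula at rest in both notches of its rest, pointing as before, level within 8 degrees, within 30 mm along the handle of where it lay (angle between coaster's own z axis and vertical above 3.02 rad and x of coaster in the frame of stand between -0.12 and -0.02 m and y of coaster in the frame of stand between -0.04 and 0.04 m and z of coaster in the frame of stand between 0.04 and 0.052 m and linear speed of each of coaster, spatula below 0.02 m/s and z of spatula in the frame of rest between 0.068 and 0.082 m and x of spatula in the frame of rest between -0.03 and 0.03 m and angle between spatula's own z axis and vertical below 0.15 rad and angle between the x axis of spatula and the x axis of rest, either way round below 0.15 rad and horizontal distance between spatula and rest below 0.035 m); the robot touches nothing.
It fails at once if the gripper or arm touches the coaster (contact force between any of the fingers, the arm and coaster above 0.3 N).
It fails at once if the wine glass beside the stand or the roll of tape is moved by more than 30 mm, or the glass is tipped (distance of any of wine_swirl_3, tape_1 from where it was at the start of the episode above 0.03 m or angle between wine_swirl_3's own z axis and vertical above 0.3 rad).
It also fails if it takes over 48 s, if anything falls off the work surface, if the arm or the gripper's body presses on something with over 40 N, if the wrist force passes 120 N, or if a joint passes its speed limit or range.

## Working session

There is one attempt and no reset: what is moved stays moved. The work goes in short steps, Python scripts to look and compute and a shell command to move; the robot and the scene stay as the last step left them, time stands still between calls to the robot, and variables do not carry over. Pictures are saved under pics/ and viewed, and the job is handed in when it is done.

```bash
ls; mkdir -p pics; python3 - <<'E'
from cell import env, viewer, ticket, search_frame
import cv2,json
print(env.state())
for n in ("top","side"):
    p,d=viewer.read_camera(n); cv2.imwrite(f"pics/{n}0.png",p)
    c=viewer.get_calibration(n); print(n,c)
    for l in ("coaster","stand","spatula","blade","rest","wine_swirl_3","tape_1"):
        try: print(l,[(x['centre'],round(x['p'],2)) for x in search_frame(n,l)])
        except Exception as e: print(l,e)
E
```

```text
pics
{'t': 0.0, 'joints': array([ 1.18237782e+00,  4.91569182e-01,  1.55945669e+00,  1.44276503e-05,
        1.09167575e+00, -1.05583174e-01]), 'qvel': array([ 9.56833629e-05, -5.88521156e-04, -1.73738172e-04,  1.33650642e-03,
       -7.14117504e-05,  6.78103368e-04]), 'tau': array([-2.90636108e-04, -6.12634492e+01, -2.58185291e+01,  6.92486647e-02,
        4.80933767e-02, -7.51520224e-05]), 'eef_pos': array([174.33127001, 600.03314737, 291.65322396]), 'tcp_rot': array([-3.14049121e+00, -1.29595753e-04,  2.85875059e+00]), 'ft_force': array([ 0.10346674,  0.28653392, -0.54029112]), 'moment': array([-0.03150534, -0.05654346,  0.03266891]), 'opening': 0.9986392630284064}
top {'fx': 424.5122845024294, 'fy': 424.5122845024294, 'cx': 276.8856554503745, 'cy': 211.65389207480098, 'k1': -0.10424585025100726, 'T': array([[-2.65733006e-02, -9.85837046e-01,  1.65587374e-01,
         2.47546017e+02],
       [-9.99544979e-01,  2.85684926e-02,  9.67869156e-03,
        -1.66624267e+02],
       [-1.42721944e-02, -1.65254834e-01, -9.86147628e-01,
         1.50967626e+03],
       [ 0.00000000e+00,  0.0
[... 371 characters left out ...]
 469.44293671278587, 'fy': 469.44293671278587, 'cx': 284.4876402609624, 'cy': 204.7457686889563, 'k1': -0.06781345218243225, 'T': array([[ 6.39751758e-01, -3.15304510e-01,  7.00928494e-01,
        -8.86896725e+02],
       [-7.68535990e-01, -2.72373566e-01,  5.78934428e-01,
        -1.28673811e+03],
       [ 8.37375738e-03, -9.09063093e-01, -4.16574332e-01,
         9.08638855e+02],
       [ 0.00000000e+00,  0.00000000e+00,  0.00000000e+00,
         1.00000000e+00]])}
coaster [([253.7, 198.1], 0.53)]
stand [([273.2, 190.5], 0.8)]
spatula [([313.3, 240.9], 0.51)]
blade [([309.8, 223.3], 0.51)]
rest [([349.0, 266.6], 0.72), ([402.6, 262.5], 0.59)]
wine_swirl_3 [([212.3, 168.0], 0.53)]
tape_1 []
```

View pics/top0.png

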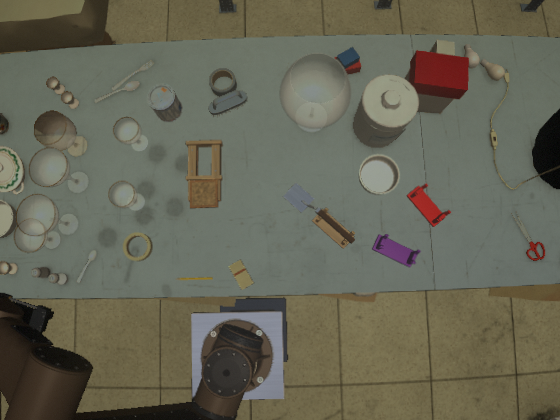

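View pics/side0.png

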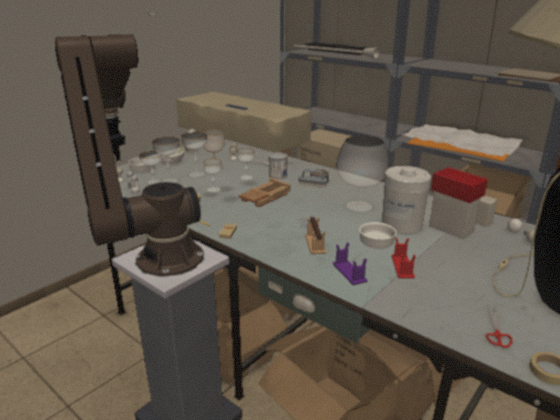

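```bash
python3 - <<'E'
import cv2
p=cv2.imread('pics/top0.png'); cv2.imwrite('pics/top0c.png',cv2.resize(p[110:310,80:480-20],None,fx=2,fy=2,interpolation=cv2.INTER_CUBIC))
p=cv2.imread('pics/side0.png'); cv2.imwrite('pics/side0c.png',cv2.resize(p[120:320,160:460],None,fx=2.6,fy=2.6,interpolation=cv2.INTER_CUBIC))
E
```

```text
(no output)
```

View pics/top0c.png

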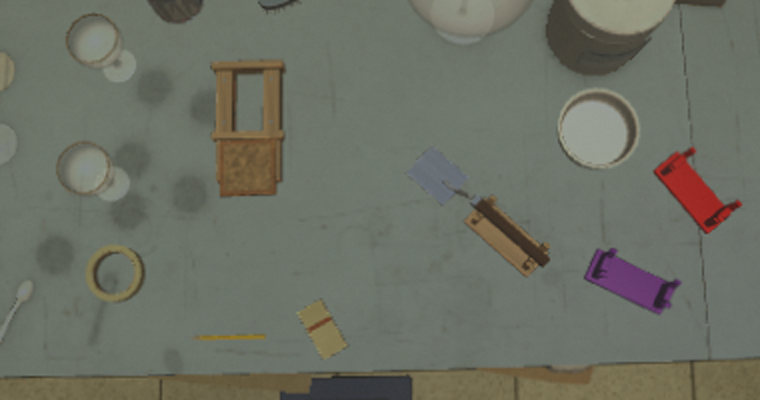

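View pics/side0c.png

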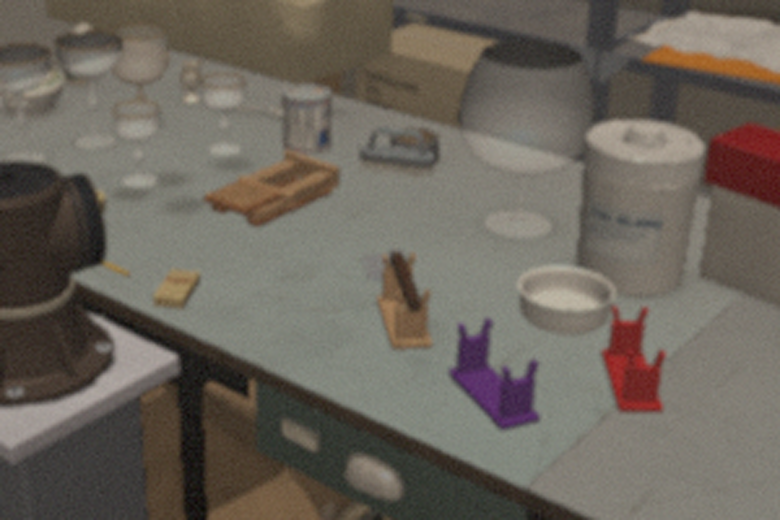

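The top picture shows three things shaped like the rest: wooden (333,228), purple (395,250) and red (428,205). The wooden one carries the spatula and is the one meant. The coaster is at (204,193) on the stand's low bed, the glass at (122,195) and the tape at (137,247). Next I'll confirm with an enlarged crop and measure.

```bash
cat > h.py <<'E'
from cell import env, viewer, ticket, search_frame
import cv2, numpy as np
def ray(cal,uv):
    K=np.array([[cal['fx'],0,cal['cx']],[0,cal['fy'],cal['cy']],[0,0,1]])
    u=cv2.undistortPoints(np.array(uv,float).reshape(-1,1,2),K,np.array([cal['k1'],0,0,0.])).reshape(-1,2)
    return np.c_[u,np.ones(len(u))]
def cloud(cal,d):
    h,w=d.shape; vv,uu=np.mgrid[:h,:w]
    r=ray(cal,np.c_[uu.ravel(),vv.ravel()])*d.reshape(-1,1)
    return (r@cal['T'][:3,:3].T+cal['T'][:3,3]).reshape(h,w,3)
def atz(cal,uv,z):
    r=ray(cal,uv)@cal['T'][:3,:3].T; o=cal['T'][:3,3]
    z=np.broadcast_to(z,len(r)); return o+r*((z-o[2])/r[:,2])[:,None]
def proj(cal,P):
    K=np.array([[cal['fx'],0,cal['cx']],[0,cal['fy'],cal['cy']],[0,0,1]])
    Ti=np.linalg.inv(cal['T']); q=np.atleast_2d(P)@Ti[:3,:3].T+Ti[:3,3]
    return cv2.projectPoints(q,np.zeros(3),np.zeros(3),K,np.array([cal['k1'],0,0,0.]))[0].reshape(-1,2)
E
python3 - <<'E'
from h import *
p,d=viewer.read_camera('top'); c=viewer.get_calibration('top')
np.save('pics/d0.npy',d); X=cloud(c,d); np.save('pics/X0.npy',X)
for n,(a,b,e,f) in dict(A=(130,220,175,235),B=(175,265,280,370)).items():
    cv2.imwrite(f'pics/crop{n}.png',cv2.resize(p[a:b,e:f],None,fx=6,fy=6,interpolation=cv2.INTER_CUBIC))
# table height
print(np.median(X[200:280,240:280,2]))
# height maps
np.set_printoptions(linewidth=250)
print(X[136:216:3,184:224:2,2].round(0).astype(int))
print(X[180:252:3,284:360:3,2].round(0).astype(int))
E
```

```text
0.6014567882946267
[[ 0 -1 -3  3 -1  2 -2  4  6 -5  0  0  1 -2 -1 -1 -6  1  0  1]
 [ 1  3 -1  4 -2  3  2 -8  3 -2  5  5  6 -2  1 -1 -3  2  2  7]
 [ 0 58 57 55 53 52 58 50 52 49 57 59 55 55 55 55 57 58 58 30]
 [ 3 43 40 42 44 40 42 43 41 39 42 41 36 30 40 41 50 42 33 22]
 [ 5  0 39 37 37 44 38 -2 -2  4  2  0  2 -1 41 41 37 37 33  1]
 [-5 -1 47 38 41 36 39 -4  1  2  2  1  0  1 44 44 45 36 33 -1]
 [ 4 -3 37 37 38 43 36  1  2 -4 -2  3  0 -1 41 39 49 40 33 -7]
 [ 1  0 40 43 41 44 40 -2 -4  1  1 -7  4  2 42 42 41 40 34 -2]
 [ 6  4 43 40 42 42 36 -2  4  1  3 -3 -5  0 35 40 47 38 35  1]
 [ 1  2 45 42 39 43 34 -1 -1 -2 -4 -4 -1  0 42 36 39 40 34  7]
 [ 4  3 42 37 39 41 40  0  0 -3  4  6 -1  0 45 42 47 40 26  2]
 [ 2  2 41 43 40 41 40  7 -2  6 -5  0 -3  1 40 38 41 44 28  4]
 [ 0  5 39 41 34 36 27  3  2  1  1  4  4  6 38 39 47 41 30  2]
 [ 2 -3 48 41 38 39 40 39 39 42 43 38 41 36 40 37 44 45 44  0]
 [ 1 41 43 40 45 37 37 40 42 40 43 47 40 40 40 41 42 44 39 22]
 [ 1 -1 31 40 47 44 44 41 42 49 44 43 47 39 43 41 45 33 29 -3]
 [-2  5 31 42 40 47 43 46 45 42 37 43 46 45 43 41 44 31 23 -4]
 [-1  6 33
[... 3113 characters left out ...]
 83   86   86   68   83   11    1]
 [   2    2    0   -1   -3   -6    5   -3   -4    1   -3   -2   -2   -3    0    2   11   18   13   17   77   90   84   -2    4   -6]
 [  -3    1    2    0    5   -2   -3   -3    0    6   -4    7   -1   -4    4   -2   -2   10   10    9   81   74   87   92    1    0]
 [  -3   -1   -2   -6   -1   -3   -4   -2   -1   -2    1    2    8  -12    4   -1    5   -1    4   25   65   11   -1    2    6    2]
 [  -1    7   -3   -1   -5    0    8   -2    0    5   -3   -3    0    3   -3    0   -2    2   -6    8   13    8    3   -4    3   -2]
 [  -2    1   -6    9    0   -5    6   -1    5    2   -3    1    1    5    2    1    5   -3    1   -5    0   -8    1   -6   -1    0]]
```

View pics/cropA.png

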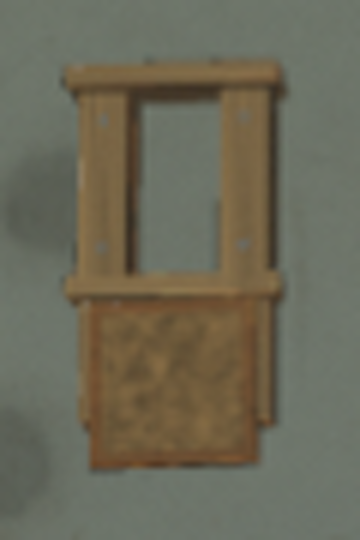

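View pics/cropB.png

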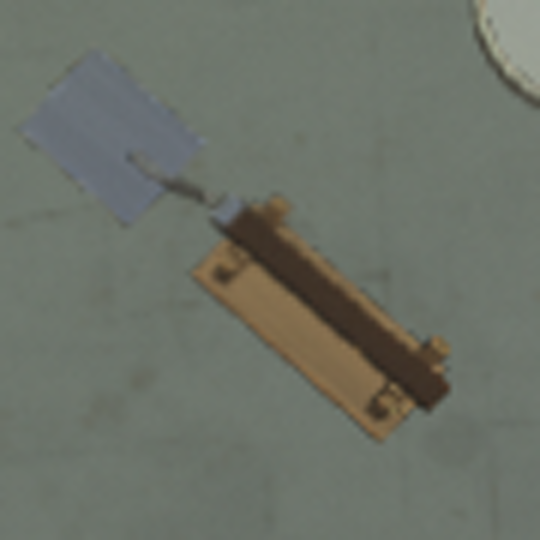

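The crop confirms the wooden rest carries the spatula. The blade corners lie near (296,183), (314,198), (301,212) and (283,196), and the handle runs to (353,242). The coaster's corners span (190,180) to (218,208).

```bash
cat > fit.py <<'E'
from h import *
c=viewer.get_calibration('top')
def px(L,o): return (np.array(L,float)+.5)/6-.5+np.array(o)
A=(175,130);B=(280,175)
co=atz(c,px([(93,305),(255,297),(257,465),(92,468)],A),42)
print('coaster',co.round(1).tolist(),co.mean(0).round(1),[np.linalg.norm(co[i]-co[(i+1)%4]).round(1) for i in range(4)])
st=atz(c,px([(67,298),(282,296)],A),40); print('step',st.round(1).tolist(),st.mean(0))
lo=atz(c,px([(79,427),(271,427)],A),30); print('low end',lo.round(1).tolist(),lo.mean(0))
hi=atz(c,px([(66,66),(282,62)],A),54); print('rail back',hi.round(1).tolist(),hi.mean(0))
bl=atz(c,px([(95,50),(205,142),(128,225),(20,128)],B),16.5)
print('blade',bl.round(1).tolist(),bl.mean(0).round(1),[np.linalg.norm(bl[i]-bl[(i+1)%4]).round(1) for i in range(4)])
hd=atz(c,px([(450,385),(430,410),(240,202),(220,232)],B),86); b=hd[:2].mean(0);f=hd[2:].mean(0)
print('handle',hd.round(1).tolist(),b,f,np.linalg.norm(f-b))
y=np.arctan2(*(f-b)[[1,0]]);print('yaw',y)
ba=np.r_[bl[0]-bl[1],bl[3]-bl[2]];print('yaw blade',np.arctan2(bl[0]-bl[1],1)[0],np.arctan2((bl[0]-bl[1])[1],(bl[0]-bl[1])[0]),np.arctan2((bl[3]-bl[2])[1],(bl[3]-bl[2])[0]))
m=bl.mean(0); print('bl-butt',np.arctan2((m-b)[1],(m-b)[0]),np.linalg.norm((m-b)[:2]))
E
python3 fit.py
```

```text
coaster [[616.3, 155.3, 42.0], [618.0, 58.0, 42.0], [516.4, 57.0, 42.0], [517.5, 155.0, 42.0]] [567.  106.3  42. ] [np.float64(97.3), np.float64(101.6), np.float64(98.0), np.float64(98.8)]
step [[621.6, 171.5, 40.0], [618.6, 42.1, 40.0]] [620.09798512 106.81623108  40.        ]
low end [[544.8, 165.6, 30.0], [541.3, 50.4, 30.0]] [543.03617964 108.02694369  30.        ]
rail back [[762.2, 171.0, 54.0], [759.8, 39.9, 54.0]] [760.97776334 105.45513868  54.        ]
blade [[601.4, -221.6, 16.5], [543.1, -285.4, 16.5], [494.2, -237.6, 16.5], [554.9, -175.1, 16.5]] [ 548.4 -229.9   16.5] [np.float64(86.4), np.float64(68.4), np.float64(87.0), np.float64(65.8)]
handle [[386.5, -411.9, 86.0], [372.8, -399.9, 86.0], [494.1, -298.3, 86.0], [477.2, -286.2, 86.0]] [ 379.62978839 -405.87304543   86.        ] [ 485.68223661 -292.22553768   86.        ] 155.44413076284553
yaw 0.8199545475924296
yaw blade 1.5536400994333572 0.8302611629938103 0.7998270537000326
bl-butt 0.8061859229892949 243.8304351372175
```

Pose checks out: the blade-to-butt distance is 244 mm against the 245 given, and the coaster's sides are 97–102 mm. I'll look closer at the stand's build, the bench edge and the glass/tape positions before planning.

```bash
python3 - <<'E'
from h import *
p=cv2.imread('pics/side0.png'); cv2.imwrite('pics/sideS.png',cv2.resize(p[170:215,230:300],None,fx=11,fy=11,interpolation=cv2.INTER_CUBIC))
c=viewer.get_calibration('top')
print('bench edge',atz(c,[(200,298),(300,292),(350,292),(400,290),(450,289)],0).round(0)[:,:2].tolist())
print('tape',atz(c,[(137,247)],20).round(0))
print('glass',atz(c,[(122,194),(135,201)],[149,2]).round(0))
print('small block',atz(c,[(240,274)],5).round(0))
d,cs=viewer.read_camera('side')[1],viewer.get_calibration('side')
X=cloud(cs,d)
np.set_printoptions(linewidth=250)
print(X[178:208:2,238:294:3,2].round(0).astype(int))
E
python3 -m inch --help | head -30
```

```text
bench edge [[201.0, 127.0], [213.0, -225.0], [208.0, -401.0], [208.0, -578.0], [205.0, -759.0]]
tape [[384. 351.  20.]]
glass [[551. 362. 149.]
 [556. 369.   2.]]
small block [[281. -16.   5.]]
[[  1   0   2   4  -2  -5   2   1   3  -7  -4  54   3   1   2   1  -1   0   1]
 [  3  -3   4  -6  -1   4   1   1  -2  -1   1  42  52  53   3  -2  -1  -3   2]
 [  0   3   2   0  -2   2   1   1  -2   1  42  41  39  50  51  54  -7   1  -1]
 [ -2   1   4  -8  -2   7   2  -2  45  39  40  33  31  37  44  45  49  55   1]
 [ -3   2   0  -4  -1  -1  -2  37  39  41  31  23  15  26  30  40  34  47  -5]
 [ -2   1   0   0   2  39  44  39  33  23  24  12  10  39  36  37  33  30  -1]
 [ -3  -1 909   0  39  45  39  41  25  16   9   5  44  40  39  26  21  23   3]
 [ -2  -6  40  40  46  42  42  40  43  36  34  40  44  39  28  23  16  -2   5]
 [ -3  41  43  39  46  43  43  43  45  38  36  38  30  23  13  10  -3  -3   0]
 [  5  41  37  43  44  44  42  43  43  37  28  32  22  13  10  -2  -1  -1   1]
 [ -1  -1  35  42  40  39  41  41  36  28  27  19   9  -1   1  -2  -2   0   1]
 [ -1  -1   6  31  35  42  36  34  27  19  14   2   0  -1   1  -1  -2   0  -2]
 [ -2   1   1  -1  -4  31  17  23  17  11   7  -1   3   0   3  -4   3   3   0]
 [ -3   2   0   3   1   3   6  16   9   0   3  -1   1  -1  -3  -2  -4  -3   0]
 [ -1  -2  -4   2  -2   0  -1   5  -1   3  -1  -3  -3   1   2  -1  -3   1  -3]]invalid input: not JSON, or not a number
```

View pics/sideS.png

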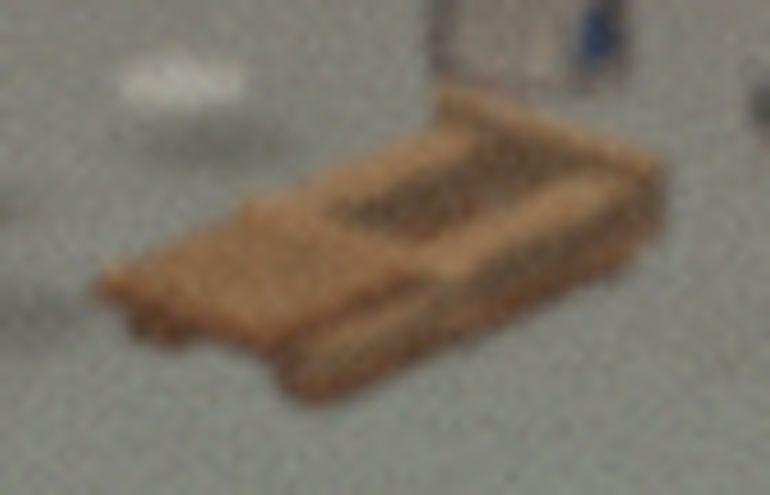

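```bash
cat > plan.py <<'E'
# prints suggested rows (rounded) for waypoints (x,y,z,yaw) of the TCP, tool pointing down
import numpy as np, sys, json
def plan(start,wps,step=48,hand=1,pre=True,dt=.148):
    p=np.array(start[:3],float);a=start[3];out=[]
    for w in wps:
        q=np.array(w[:3],float); b=w[3]; st=w[4] if len(w)>4 else step
        n=int(max(1,np.ceil(np.linalg.norm(q-p)/st),np.ceil(abs(b-a)/dt)))
        P=[p+(q-p)*(i+1)/n for i in range(n)]; B=[a+(b-a)*(i+1)/n for i in range(n)]
        for Q,bb in zip(P,B):
            t=round(a-bb,2); ax=a if pre else a-t
            x=np.array([np.cos(ax),np.sin(ax),0]);y=np.array([np.sin(ax),-np.cos(ax),0]);z=np.array([0,0,-1.])
            R=np.c_[x,y,z]
            d=np.round(R.T@(Q-p)/10,1); p=p+R@d*10; a=a-t
            out.append((d.tolist(),t))
    for i in range(0,len(out),20):
        o=out[i:i+20]
        print(json.dumps({"delta_pos":[[v+0. for v in r[0]] for r in o],"turn":[r[1] for r in o],"hand":[hand]*len(o)},separators=(',',':')).replace('.0,',',').replace('.0]',']'))
    print('end',p.round(1),round(a,3),'rows',len(out))
E
python3 - <<'E'
from plan import *
plan((174.3,600,291.7,2.859),[(480,320,290,1.9),(510,-60,270,1.0),(455,-327,220,.81)])
E
```

```text
{"delta_pos":[[-4.1,-2,0],[-4.4,-1.6,0],[-4.4,-1.2,0.1],[-4.6,-0.6,0],[-4.6,-0.1,0],[-4.6,0.3,0],[-4.5,0.8,0],[-4.4,1.4,0.1],[-4.3,1.7,0],[-4.6,-1.2,0.2],[-4.7,-0.6,0.3],[-4.8,-0.2,0.2],[-4.7,0.5,0.3],[-4.7,0.9,0.2],[-4.5,1.5,0.3],[-4.4,1.9,0.2],[-4.1,2.5,0.3],[-4.2,1.6,0.8],[-4.2,1.8,0.9],[-4.1,1.9,0.8]],"turn":[0.11,0.1,0.11,0.11,0.1,0.11,0.11,0.1,0.11,0.11,0.11,0.12,0.11,0.11,0.11,0.12,0.11,0.03,0.03,0.03],"hand":[1,1,1,1,1,1,1,1,1,1,1,1,1,1,1,1,1,1,1,1]}
{"delta_pos":[[-4.1,2,0.8],[-4,2.1,0.8],[-3.9,2.3,0.9]],"turn":[0.04,0.03,0.03],"hand":[1,1,1]}
end [ 454.9 -326.7  219.7] 0.809 rows 23
```

```bash
python3 -m inch '{"delta_pos":[[-4.1,-2,0],[-4.4,-1.6,0],[-4.4,-1.2,0.1],[-4.6,-0.6,0],[-4.6,-0.1,0],[-4.6,0.3,0],[-4.5,0.8,0],[-4.4,1.4,0.1],[-4.3,1.7,0]],"turn":[0.11,0.1,0.11,0.11,0.1,0.11,0.11,0.1,0.11],"hand":[1,1,1,1,1,1,1,1,1]}'
```

```text
t: 1.8
eef_pos: [481.2, 318.5, 290.4]
tcp_rot: [3.141, -0.0, 1.895]
ft_force: [1.5, -0.3, -0.3]
opening: 0.999
```

```bash
python3 -m inch '{"delta_pos":[[-4.6,-1.2,0.2],[-4.7,-0.6,0.3],[-4.8,-0.2,0.2],[-4.7,0.5,0.3],[-4.7,0.9,0.2],[-4.5,1.5,0.3],[-4.4,1.9,0.2],[-4.1,2.5,0.3],[-4.2,1.6,0.8],[-4.2,1.8,0.9],[-4.1,1.9,0.8],[-4.1,2,0.8],[-4,2.1,0.8],[-3.9,2.3,0.9],[0,0,0]],"turn":[0.11,0.11,0.12,0.11,0.11,0.11,0.12,0.11,0.03,0.03,0.03,0.04,0.03,0.03,0],"hand":[1,1,1,1,1,1,1,1,1,1,1,1,1,1,1]}'
python3 - <<'E'
from h import *
s=env.state();print(s['eef_pos'],s['tcp_rot'],s['joints'],s['t'])
E
```

```text
t: 3.3
eef_pos: [453.5, -330.8, 219.1]
tcp_rot: [-3.141, 0.0, 0.804]
ft_force: [0.0, 0.4, -0.3]
opening: 1.001
[ 453.51642096 -330.83001933  219.06824817] [-3.14148674e+00  3.89576298e-04  8.03509236e-01] [-7.47766483e-01  4.87926257e-01  1.79676110e+00 -5.12551478e-04
  8.57018858e-01  1.98562148e-02] 3.3
```

```bash
python3 -m inch '{"delta_pos":[[0.4,-0.2,4.5],[0,0,4],[0,0,0]],"turn":[0,0,0],"hand":[1,1,1]}'
python3 - <<'E'
from h import *
p,d=viewer.read_camera('top'); cv2.imwrite('pics/t1.png',cv2.resize(p[175:265,280:370],None,fx=6,fy=6,interpolation=cv2.INTER_CUBIC))
p,d=viewer.read_camera('side'); cv2.imwrite('pics/s1.png',cv2.resize(p[180:280,260:380],None,fx=5,fy=5,interpolation=cv2.INTER_CUBIC))
E
```

```text
t: 3.6
eef_pos: [454.9, -320.7, 131.5]
tcp_rot: [-3.134, 0.0, 0.809]
ft_force: [-0.4, 0.0, 0.5]
opening: 1.0
```

View pics/s1.png

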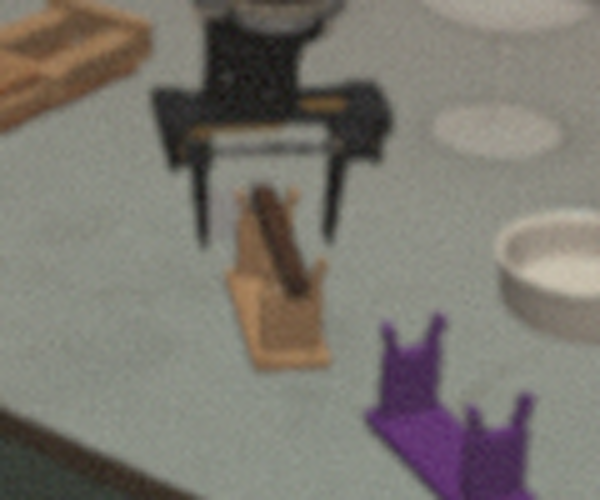

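View pics/t1.png

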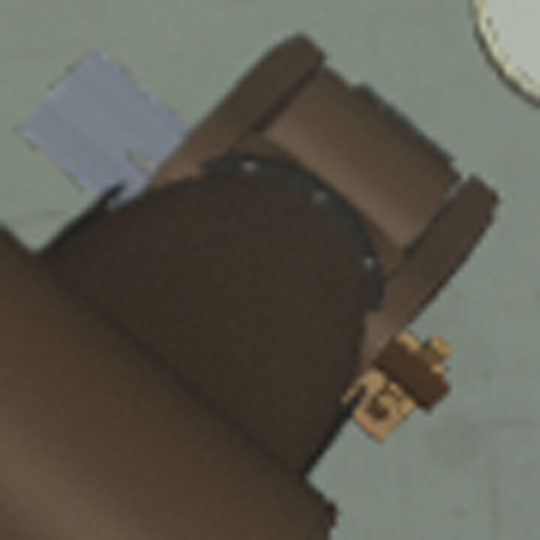

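The fingers straddle the handle between the wooden rest's uprights, about 4 mm off sideways. I'll correct that and then close.

```bash
python3 -m inch '{"delta_pos":[[-0.4,0.4,-0.2],[0,0,0]],"turn":[0,0],"hand":[1,1]}'
python3 -m inch '{"delta_pos":[[0,0,0],[0,0,0],[0,0,0],[0,0,0],[0,0,0]],"turn":[0,0,0,0,0],"hand":[0,0,0,0,0]}'
```

```text
t: 3.9
eef_pos: [457.0, -328.9, 139.5]
tcp_rot: [3.138, -0.0, 0.809]
ft_force: [-0.5, 0.1, 0.3]
opening: 0.996
t: 4.4
eef_pos: [456.2, -327.9, 137.2]
tcp_rot: [-3.141, -0.0, 0.809]
ft_force: [0.9, 0.3, -0.0]
opening: 0.634
```

```bash
python3 -m inch '{"delta_pos":[[0,0,0],[0,0,0],[0,0,0],[0,0,0],[0,0,0],[0,0,0]],"turn":[0,0,0,0,0,0],"hand":[0,0,0,0,0,0]}'
```

```text
t: 5.0
eef_pos: [456.2, -327.9, 137.2]
tcp_rot: [-3.142, -0.0, 0.809]
ft_force: [-0.2, 0.4, 0.6]
opening: 0.188
```

Opening 0.188 equals 18 mm, so the handle is held.

My rows can only turn the tool about its own vertical axis. Tilt therefore has to come from pivoting the spatula nose-down in the pads, using a fixed edge as fulcrum. The plan is to press the handle behind the grip onto the bench's front edge, with the blade hanging free over it. First I check the free space there.

```bash
python3 - <<'E'
from h import *
from plan import *
X=np.load('pics/X0.npy'); c=viewer.get_calibration('top')
m=(X[...,2]>-400)&(X[...,0]<330)&(X[...,0]>-250)&(X[...,1]<-150)&(X[...,1]>-750)
for y0 in range(-700,-150,50):
    s=m&(abs(X[...,1]-y0)<25)
    b=X[s&(abs(X[...,2])<8)]; f=X[s&(X[...,0]<195)]
    print(y0,'edge x min',np.percentile(b[:,0],1).round(0) if len(b) else None,'below-edge pts',len(f),f[:,2].max().round(0) if len(f) else '')
plan((456,-328,137,.809),[(456,-328,247,.809),(350,-450,247,1.7),(160,-480,230,2.8)],hand=0)
E
```

```text
-700 edge x min 206.0 below-edge pts 0 
-650 edge x min 205.0 below-edge pts 0 
-600 edge x min 207.0 below-edge pts 0 
-550 edge x min 207.0 below-edge pts 0 
-500 edge x min 208.0 below-edge pts 5 -88.0
-450 edge x min 207.0 below-edge pts 13 -86.0
-400 edge x min 204.0 below-edge pts 0 
-350 edge x min 206.0 below-edge pts 0 
-300 edge x min 207.0 below-edge pts 0 
-250 edge x min 206.0 below-edge pts 0 
-200 edge x min 207.0 below-edge pts 0 
{"delta_pos":[[0,0,-3.7],[0,0,-3.6],[0,0,-3.7],[-2.3,0.1,0],[-2.3,-0.2,0],[-2.3,-0.5,0],[-2.2,-0.7,0],[-2,-1,0],[-1.9,-1.3,0],[-1.8,-1.5,0],[-0.1,-2.4,0.2],[0.3,-2.4,0.2],[0.6,-2.3,0.2],[0.9,-2.3,0.2],[1.2,-2,0.3],[1.5,-1.9,0.2],[1.7,-1.7,0.2],[2,-1.4,0.2]],"turn":[0,0,0,-0.13,-0.12,-0.13,-0.13,-0.13,-0.12,-0.13,-0.14,-0.14,-0.13,-0.14,-0.14,-0.14,-0.13,-0.14],"hand":[0,0,0,0,0,0,0,0,0,0,0,0,0,0,0,0,0,0]}
end [ 160.  -479.5  230. ] 2.799 rows 18
```

```bash
python3 - <<'E'
from h import *
from plan import *
c=viewer.get_calibration('top'); print(atz(c,[(374,238),(376,249),(410,266),(419,250)],8).round(0)[:,:2].tolist())
plan((456,-328,137,.809),[(456,-328,247,.809),(340,-460,247,1.7),(160,-545,215,2.8),(160,-545,120,2.8)],hand=0)
E
```

```text
[[395.0, -495.0], [355.0, -500.0], [291.0, -618.0], [347.0, -654.0]]
{"delta_pos":[[0,0,-3.7],[0,0,-3.6],[0,0,-3.7],[-2.5,0.1,0],[-2.5,-0.2,0],[-2.5,-0.5,0],[-2.3,-0.9,0],[-2.3,-1.1,0],[-2,-1.4,0],[-1.9,-1.7,0],[-0.8,-2.4,0.4],[-0.4,-2.4,0.4],[-0.1,-2.5,0.4],[0.2,-2.5,0.4],[0.6,-2.4,0.4],[0.9,-2.3,0.4],[1.3,-2.2,0.4],[1.5,-1.9,0.4],[0,0,4.8],[0,-0.1,4.7]],"turn":[0,0,0,-0.13,-0.12,-0.13,-0.13,-0.13,-0.12,-0.13,-0.14,-0.14,-0.13,-0.14,-0.14,-0.14,-0.13,-0.14,-0,-0],"hand":[0,0,0,0,0,0,0,0,0,0,0,0,0,0,0,0,0,0,0,0]}
end [ 159.4 -545.3  120. ] 2.799 rows 20
```

```bash
python3 - <<'E'
from plan import *
plan((456,-328,137,.809),[(456,-328,247,.809),(330,-390,247,1.7),(160,-410,215,2.8)],hand=0)
E
```

```text
{"delta_pos":[[0,0,-3.7],[0,0,-3.6],[0,0,-3.7],[-1.9,-0.7,0],[-1.8,-0.9,0],[-1.6,-1.1,0],[-1.5,-1.4,0],[-1.3,-1.5,0],[-1.1,-1.7,0],[-0.9,-1.8,0],[0,-2.1,0.4],[0.4,-2.1,0.4],[0.6,-2.1,0.4],[0.8,-2,0.4],[1.2,-1.8,0.4],[1.4,-1.6,0.4],[1.6,-1.4,0.4],[1.7,-1.2,0.4]],"turn":[0,0,0,-0.13,-0.12,-0.13,-0.13,-0.13,-0.12,-0.13,-0.14,-0.14,-0.13,-0.14,-0.14,-0.14,-0.13,-0.14],"hand":[0,0,0,0,0,0,0,0,0,0,0,0,0,0,0,0,0,0]}
end [ 160.4 -409.7  215. ] 2.799 rows 18
```

```bash
python3 -m inch '{"delta_pos":[[0,0,-3.7],[0,0,-3.6],[0,0,-3.7],[0,0,0]],"turn":[0,0,0,0],"hand":[0,0,0,0]}'
python3 - <<'E'
from h import *
p,d=viewer.read_camera('side'); cv2.imwrite('pics/s2.png',cv2.resize(p[150:280,230:390],None,fx=4.5,fy=4.5,interpolation=cv2.INTER_CUBIC))
E
```

```text
t: 5.4
eef_pos: [457.1, -328.6, 251.5]
tcp_rot: [3.134, -0.0, 0.809]
ft_force: [-0.0, -0.1, -1.7]
opening: 0.185
```

View pics/s2.png

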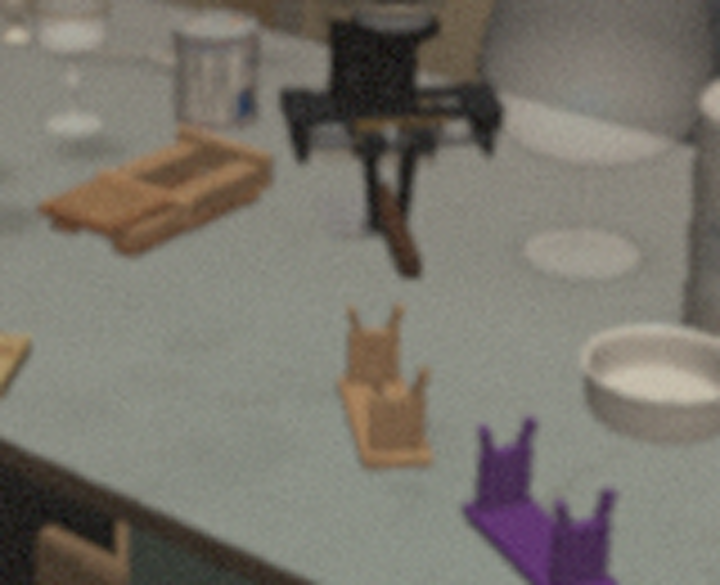

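The spatula is lifted level and the wooden rest is empty. Now carrying it over the bench's front edge.

```bash
python3 -m inch '{"delta_pos":[[-1.9,-0.7,0],[-1.8,-0.9,0],[-1.6,-1.1,0],[-1.5,-1.4,0],[-1.3,-1.5,0],[-1.1,-1.7,0],[-0.9,-1.8,0],[0,-2.1,0.4],[0.4,-2.1,0.4],[0.6,-2.1,0.4],[0.8,-2,0.4],[1.2,-1.8,0.4],[1.4,-1.6,0.4],[1.6,-1.4,0.4],[1.7,-1.2,0.4],[0,0,0],[0,0,0]],"turn":[-0.13,-0.12,-0.13,-0.13,-0.13,-0.12,-0.13,-0.14,-0.14,-0.13,-0.14,-0.14,-0.14,-0.13,-0.14,0,0],"hand":[0,0,0,0,0,0,0,0,0,0,0,0,0,0,0,0,0]}'
python3 - <<'E'
from h import *
p,d=viewer.read_camera('side'); cv2.imwrite('pics/s3.png',p)
p,d=viewer.read_camera('top'); cv2.imwrite('pics/t3.png',cv2.resize(p[200:400,200:420],None,fx=2.7,fy=2.7,interpolation=cv2.INTER_CUBIC))
print(env.state()['joints'],env.state()['eef_pos'])
E
```

```text
t: 7.15
eef_pos: [160.5, -409.3, 214.4]
tcp_rot: [3.14, -0.001, 2.794]
ft_force: [-0.4, -0.3, -1.7]
opening: 0.183
[-1.34635095e+00  3.46820391e-01  2.08345878e+00  2.40309802e-04
  7.12041520e-01 -2.57208258e+00] [ 161.08881163 -409.39748052  214.82343341]
```

View pics/s3.png

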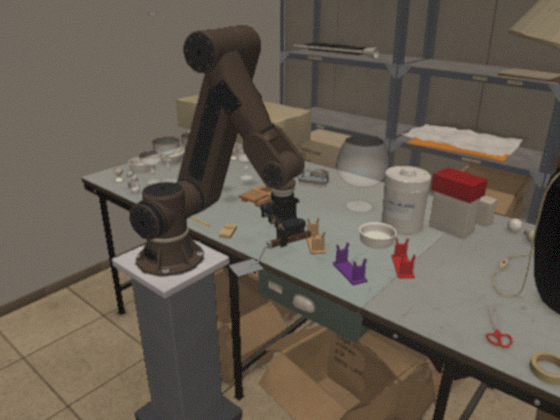

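View pics/t3.png

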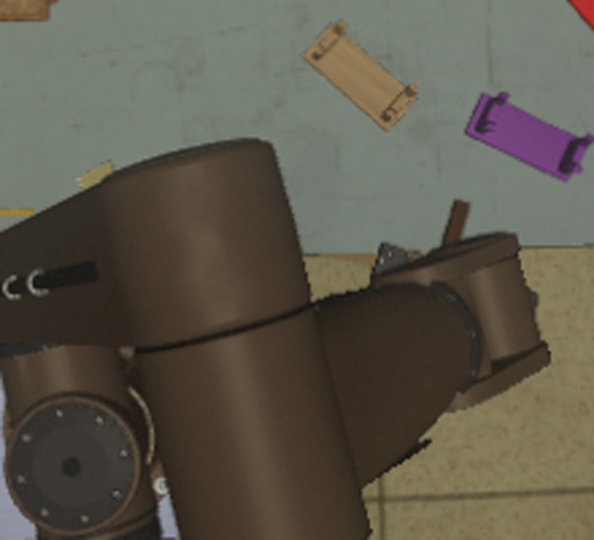

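```bash
python3 -m inch '{"delta_pos":[[0,0,4.5],[0,0,4.5],[0,0,4],[0,0,0.5],[0,0,0]],"turn":[0,0,0,0,0],"hand":[0,0,0,0,0]}'
python3 -m inch '{"delta_pos":[[0,0,0.5],[0,0,0.5],[0,0,0]],"turn":[0,0,0],"hand":[0,0,0]}'
```

```text
t: 7.75
eef_pos: [161.0, -409.3, 79.9]
tcp_rot: [3.14, -0.001, 2.799]
ft_force: [0.1, -0.5, -1.2]
opening: 0.185
t: 8.05
eef_pos: [160.8, -410.2, 71.1]
tcp_rot: [-3.139, 0.001, 2.799]
ft_force: [0.2, -1.2, 3.1]
opening: 0.189
```

```bash
python3 -m inch '{"delta_pos":[[0,0,0.5],[0,0,0.5],[0,0,0]],"turn":[0,0,0],"hand":[0,0,0]}'
python3 -m inch '{"delta_pos":[[0,0,0.5],[0,0,0.5],[0,0,0]],"turn":[0,0,0],"hand":[0,0,0]}'
python3 - <<'E'
from h import *
p,d=viewer.read_camera('side'); cv2.imwrite('pics/s4.png',cv2.resize(p[180:330,200:360],None,fx=4.5,fy=4,interpolation=cv2.INTER_CUBIC))
E
```

```text
t: 8.35
eef_pos: [160.5, -410.0, 60.7]
tcp_rot: [-3.14, 0.001, 2.798]
ft_force: [-2.7, -1.6, 3.3]
opening: 0.185
t: 8.65
eef_pos: [160.6, -410.1, 50.5]
tcp_rot: [-3.14, 0.001, 2.798]
ft_force: [-2.3, -2.7, 2.8]
opening: 0.185
```

View pics/s4.png

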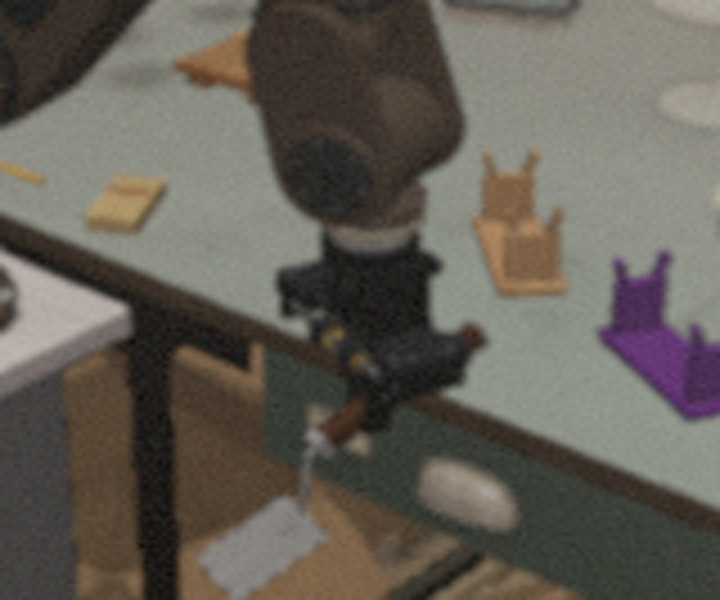

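The pivot works: the blade hangs nose-down at crop (260,540) while the handle pivots on the bench edge, with about 5 N. A little further.

```bash
python3 -m inch '{"delta_pos":[[0,0,0.5],[0,0,0.5],[0,0,0.1],[0,0,0]],"turn":[0,0,0,0],"hand":[0,0,0,0]}'
python3 -m inch '{"delta_pos":[[0,0,-3],[0,0,-4.5],[0,0,-4.8],[0,0,-4.8],[0,0,-4.8],[0,0,0]],"turn":[0,0,0,0,0,0],"hand":[0,0,0,0,0,0]}'
python3 - <<'E'
from h import *
for n in('side','top'):
    p,d=viewer.read_camera(n); cv2.imwrite(f'pics/{n}5.png',cv2.resize(p[170:340,200:400],None,fx=3.5,fy=3.5,interpolation=cv2.INTER_CUBIC)); np.save(f'pics/d5{n}.npy',d)
s=env.state(); print(s['eef_pos'],s['tcp_rot'],s['ft_force'],s['moment'])
E
```

```text
t: 9.1
eef_pos: [160.6, -409.9, 39.6]
tcp_rot: [-3.141, 0.001, 2.799]
ft_force: [-3.8, -1.7, 3.1]
opening: 0.188
t: 9.7
eef_pos: [161.0, -410.4, 263.4]
tcp_rot: [-3.134, 0.005, 2.799]
ft_force: [0.5, -0.6, -2.0]
opening: 0.186
[ 160.61003839 -409.07615871  258.73552679] [-3.14036576e+00  8.51419679e-04  2.79908802e+00] [ 0.70409925  0.62398806 -2.00804767] [-0.02136643 -0.00292265 -0.02186721]
```

View pics/side5.png

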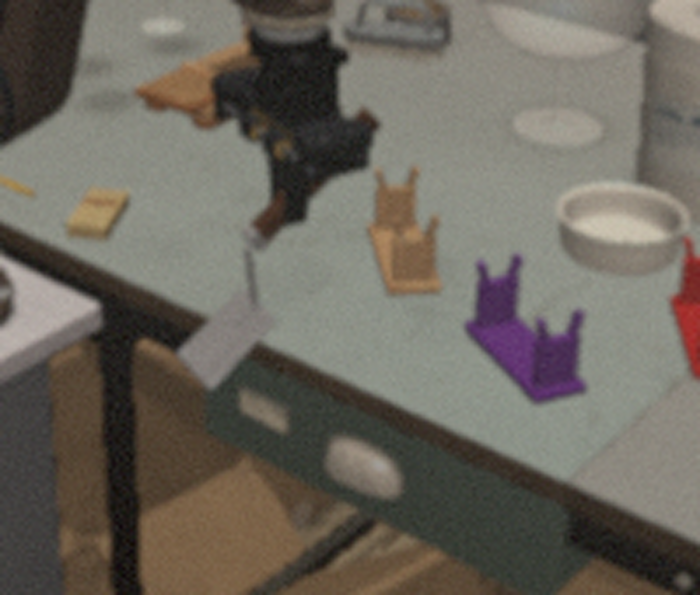

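```bash
python3 - <<'E'
from h import *
c=viewer.get_calibration('side'); d=np.load('pics/d5side.npy'); X=cloud(c,d)
corn=(np.array([(180,349),(212,388),(273,325),(240,293)],float)+.5)/3.5-.5+[200,170]
m=np.zeros(d.shape,np.uint8); ctr=corn.mean(0); cv2.fillConvexPoly(m,np.round(ctr+(corn-ctr)*.75).astype(int),1)
P=X[m>0]; md=np.median(d[m>0]); P=P[abs(d[m>0]-md)<60]
ct=P.mean(0); n=np.linalg.svd(P-ct)[2][2]; n*=np.sign(n[2]); print('n',n,'tilt deg',np.degrees(np.arccos(n[2])),len(P),ct, (P-ct)@n@np.ones(1) if 0 else ((P-ct)@n).std())
# corners on the plane
r=ray(c,corn)@c['T'][:3,:3].T; o=c['T'][:3,3]
Q=o+r*(((ct-o)@n)/(r@n))[:,None]; print(Q.round(0).tolist(), [np.linalg.norm(Q[i]-Q[(i+1)%4]).round(0) for i in range(4)])
# model
G=np.array([160.6,-409.1,258.7-59]); y=2.799
for th in (30,34,36,38,40):
    t=np.radians(th); f=lambda x,z:(x*np.cos(t)+z*np.sin(t), -x*np.sin(t)+z*np.cos(t))
    a,b=f(180,-63); a2,b2=f(135,-63); print(th,'tip ahead %.0f down %.0f world %s  blade ctr %s'%(a,b,(G+[a*np.cos(y),a*np.sin(y),b]).round(0),(G+[a2*np.cos(y),a2*np.sin(y),b2]).round(0)))
E
```

```text
n [-0.56400512  0.23681589  0.79108562] tilt deg 37.712919542569615 204 [  91.40964744 -392.59335412   75.73672189] 2.4292170786506095
[[79.0, -346.0, 53.0], [50.0, -414.0, 52.0], [109.0, -437.0, 102.0], [134.0, -374.0, 101.0]] [np.float64(74.0), np.float64(81.0), np.float64(68.0), np.float64(79.0)]
30 tip ahead 124 down -145 world [  43. -367.   55.]  blade ctr [  80. -380.   78.]
34 tip ahead 114 down -153 world [  53. -371.   47.]  blade ctr [  88. -383.   72.]
36 tip ahead 109 down -157 world [  58. -373.   43.]  blade ctr [  93. -385.   69.]
38 tip ahead 103 down -160 world [  64. -374.   39.]  blade ctr [  97. -386.   67.]
40 tip ahead 97 down -164 world [  69. -376.   36.]  blade ctr [ 101. -388.   65.]
```

The plane fit gives a nose-down blade tilt of 37.7° (0.66 rad). Model and measured tip agree within about 8 mm. Now carrying it to the front of the stand.

```bash
python3 - <<'E'
from plan import *
plan((160.6,-409.1,258.7,2.799),[(160.6,-409,325,2.6),(330,-340,325,1.75),(440,-80,325,0.8),(402,106.5,285,-0.015)],hand=0)
E
```

```text
{"delta_pos":[[0,0,-3.3],[0,0,-3.3],[-1.8,2.4,0],[-1.5,2.7,0],[-1.1,2.9,0],[-0.6,2.9,0],[-0.2,3.1,0],[0.2,3,0],[3.4,2.2,0],[3.6,1.7,0],[3.9,1.3,0],[3.9,0.6,0],[4.1,0.2,0],[4,-0.4,0],[3.9,-0.9,0],[1.8,-2.6,0.7],[1.4,-2.9,0.6],[1,-3,0.7],[0.6,-3.1,0.6],[0.2,-3.2,0.7]],"turn":[0.1,0.1,0.14,0.14,0.14,0.15,0.14,0.14,0.14,0.13,0.14,0.13,0.14,0.13,0.14,0.14,0.13,0.14,0.13,0.14],"hand":[0,0,0,0,0,0,0,0,0,0,0,0,0,0,0,0,0,0,0,0]}
{"delta_pos":[[-0.3,-3.1,0.7]],"turn":[0.13],"hand":[0]}
end [401.6 106.1 284.7] -0.011 rows 21
```

```bash
python3 -m inch '{"delta_pos":[[0,0,-3.3],[0,0,-3.3],[-1.8,2.4,0],[-1.5,2.7,0],[-1.1,2.9,0],[-0.6,2.9,0],[-0.2,3.1,0],[0.2,3,0],[3.4,2.2,0],[3.6,1.7,0],[3.9,1.3,0],[3.9,0.6,0],[4.1,0.2,0],[4,-0.4,0],[3.9,-0.9,0],[1.8,-2.6,0.7],[1.4,-2.9,0.6],[1,-3,0.7],[0.6,-3.1,0.6],[0.2,-3.2,0.7]],"turn":[0.1,0.1,0.14,0.14,0.14,0.15,0.14,0.14,0.14,0.13,0.14,0.13,0.14,0.13,0.14,0.14,0.13,0.14,0.13,0.14],"hand":[0,0,0,0,0,0,0,0,0,0,0,0,0,0,0,0,0,0,0,0]}'
python3 -m inch '{"delta_pos":[[-0.3,-3.1,0.7],[0,0,0],[0,0,0]],"turn":[0.13,0,0],"hand":[0,0,0]}'
python3 - <<'E'
from h import *
p,d=viewer.read_camera('side'); cv2.imwrite('pics/side6.png',cv2.resize(p[120:240,190:350],None,fx=4.5,fy=4.5,interpolation=cv2.INTER_CUBIC)); np.save('pics/d6side.npy',d)
p,d=viewer.read_camera('top'); cv2.imwrite('pics/top6.png',cv2.resize(p[130:290,140:300],None,fx=3.7,fy=3.7,interpolation=cv2.INTER_CUBIC)); np.save('pics/d6top.npy',d)
s=env.state(); print(s['eef_pos'],s['tcp_rot'],s['ft_force'],s['joints'])
E
```

```text
t: 11.8
eef_pos: [400.2, 70.1, 289.2]
tcp_rot: [-3.141, 0.004, 0.136]
ft_force: [1.2, -0.2, -1.8]
opening: 0.183
t: 12.1
eef_pos: [393.3, 99.5, 282.8]
tcp_rot: [3.141, 0.003, 0.015]
ft_force: [0.4, -0.2, -0.8]
opening: 0.189
[393.91312593  98.67687103 283.50331071] [3.14144748e+00 1.58616284e-03 1.28506148e-02] [ 0.66575259 -0.05849295 -0.93227684] [ 8.24674863e-02  1.91395052e-01  2.06994839e+00 -4.46837011e-05
  8.81841630e-01  1.64044152e+00]
```

View pics/side6.png

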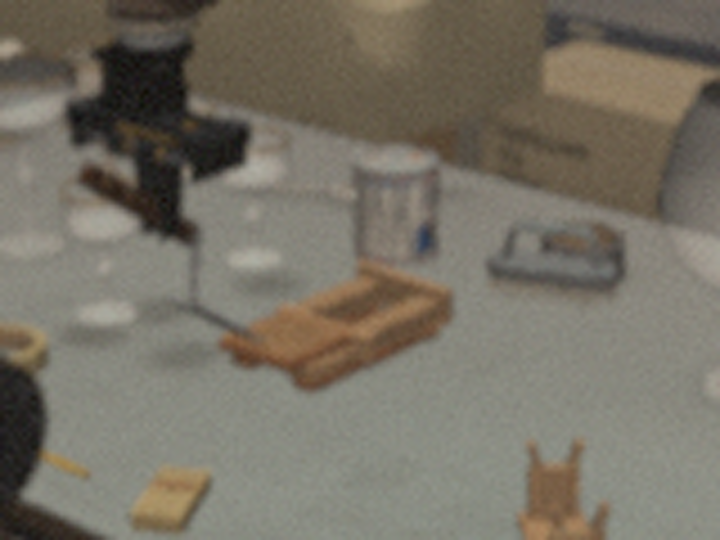

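View pics/top6.png

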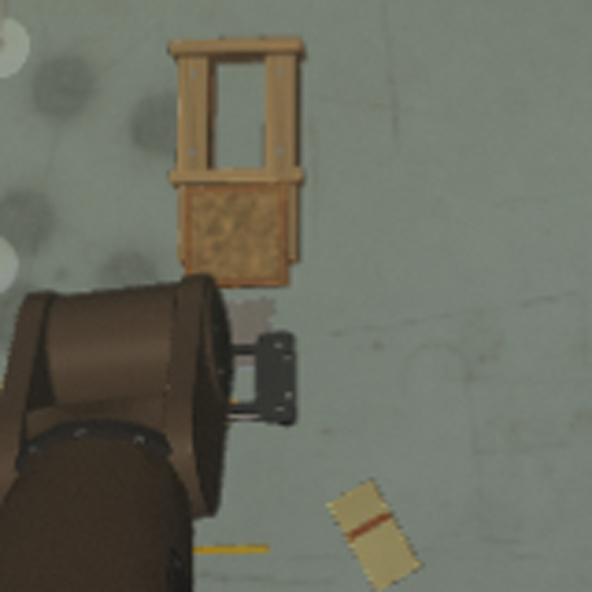

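```bash
python3 - <<'E'
from h import *
c=viewer.get_calibration('top'); X=cloud(c,np.load('pics/d6top.npy'))
uv=(np.array([(275,299),(271,345)],float)+.5)/3.7-.5+[140,130]; print(uv)
for z in (65,70,75): print(z,atz(c,uv[:1],z).round(1))
np.set_printoptions(linewidth=200)
print(X[208:230:2,200:220:1,2].round(0).astype(int))
cs=viewer.get_calibration('side');Y=cloud(cs,np.load('pics/d6side.npy'))
tip=(np.array([(262,340),(190,303)],float)+.5)/4.5-.5+[190,120]; print('side tip px',tip)
for z in (60,70): print(atz(cs,tip,z).round(0).tolist())
G=np.array([393.9,98.7,224.5])
for th in (34,38):
    t=np.radians(th)
    pts=[G+[x*np.cos(t)+-63*np.sin(t),yy,-x*np.sin(t)-63*np.cos(t)] for x in(180,90) for yy in(-35,0,35)]
    print(th,np.round(pts[1]),'top px',proj(c,pts).round(0).tolist(),'side px',proj(cs,pts).round(0).tolist())
E
```

```text
[[213.95945946 210.44594595]
 [212.87837838 222.87837838]]
65 [[500.7  65.6  65. ]]
70 [[499.8  64.8  70. ]]
75 [[498.9  64.   75. ]]
[[  -7    0    1    1    5   -3   -4   -4    2    2   -2    2    1   -1    2    1   -4    2    8   -2]
 [ 460    1    6    1    6    2   -1    4    2   -2   -2   -1   -1    0   -7   -1   -2   -2   -4    0]
 [ 472   72   73   79   72   73   75   79   74   69   73   73   82   82    1    4   -5    2   -2    0]
 [ 478  456   83   83   77   81   89   82   80   79   81   82   82   79    2    1    0   -1   -4   -8]
 [ 482  468   84   87   87   87   86   88   79   90   87   86   87   91    2    1    7   -6    2    0]
 [ 485  469  449   91   95   93   89   87   94   87   97   96   94   89   -7   -5   -1    3    0   -1]
 [ 487  473  459   97   95   98  103   97  102   96  325  325  326  328  324  327  324  324  325  323]
 [ 487  476  464  102  102  103  106  103  101  323  325  328  329  329  326  326  326  328  326  325]
 [ 492  478  464  325  329  325  328  328  325  323  327  330  329  324  327  330  327  325  329  328]
 [ 491  480  465  111  109  115  120  115  118  329  328  330  326  327  328  323  323  326  322  325]
 [1510  479  470  441  119  121  126  115  120  330  324  327  325  326  324  323  326  330  330  324]]
side tip px [[247.83333333 195.16666667]
 [231.83333333 186.94444444]]
[[512.0, 85.0, 60.0], [534.0, 210.0, 60.0]]
[[496.0, 69.0, 70.0], [517.0, 192.0, 70.0]]
34 [508.  99.  72.] top px [[214.0, 208.0], [204.0, 208.0], [194.0, 209.0], [212.0, 228.0], [201.0, 228.0], [191.0, 228.0]] side px [[251.0, 194.0], [245.0, 192.0], [239.0, 190.0], [238.0, 189.0], [233.0, 187.0], [227.0, 185.0]]
38 [497.  99.  64.] top px [[215.0, 212.0], [205.0, 212.0], [195.0, 212.0], [212.0, 230.0], [201.0, 230.0], [191.0, 230.0]] side px [[249.0, 197.0], [243.0, 195.0], [238.0, 193.0], [237.0, 190.0], [232.0, 188.0], [226.0, 186.0]]
```

```bash
python3 -m inch '{"delta_pos":[[0.3,-0.4,2],[0.3,-0.4,2],[0,0,1.8],[0,0,0],[0,0,0]],"turn":[0.03,0,0,0,0],"hand":[0,0,0,0,0]}'
python3 - <<'E'
from h import *
p,d=viewer.read_camera('side'); cv2.imwrite('pics/side7.png',cv2.resize(p[140:220,200:310],None,fx=7,fy=7,interpolation=cv2.INTER_CUBIC))
p,d=viewer.read_camera('top'); cv2.imwrite('pics/top7.png',cv2.resize(p[130:260,160:270],None,fx=4.5,fy=4.5,interpolation=cv2.INTER_CUBIC))
s=env.state(); print(s['eef_pos'],s['tcp_rot'],s['ft_force'])
X=cloud(viewer.get_calibration('top'),d); np.set_printoptions(linewidth=200)
print(X[204:226:2,186:222:2,2].round(0).astype(int))
E
```

```text
t: 12.7
eef_pos: [400.1, 106.5, 226.4]
tcp_rot: [3.142, 0.001, -0.019]
ft_force: [0.0, 0.1, -1.7]
opening: 0.189
[400.24909374 106.78305228 226.95342171] [-3.14139100e+00 -1.09712896e-03 -1.91796433e-02] [ 0.01621322 -0.50840073 -2.35399626]
[[ -5  -3  45  42  44  42  40  45  40  44  46  46  39  41  39  40  38   1]
 [ -7   2  41 445 448 447 425  46  45  48  39  40  37  43  40  41  39  -6]
 [441 441 451 452 453 452 437   2  -3  -3   2   4  -3   6   5  -5  -1   1]
 [449 453 462 460 465 457 446 428   5  -6  -1   5   0   0   3   2  -7   3]
 [456 457 466 466 472 461 448 433  14  23  17  22  18  25  22  -2   0  -3]
 [459 460 472 479 475 463 453 436 402  25  25  23  24  20  25  -3  -3  -2]
 [465 464 480 481 484 466 456 441 413  32  32  33  31  28  24   4   3  -4]
 [465 485 485 491 490 470 457 445 415  39  36  34  32  37  40   1  -4   2]
 [466 490 492 492 495 472 464 446 417  39  36  49  40  45  37   0   1   0]
 [465 497 500 500 499 475 462 448 422  45  47  45  45 267 266 269 268   1]
 [462 506 505 507 501 479 459 452 427 266 273 267 272 269 272 268 272  -1]]
```

View pics/side7.png

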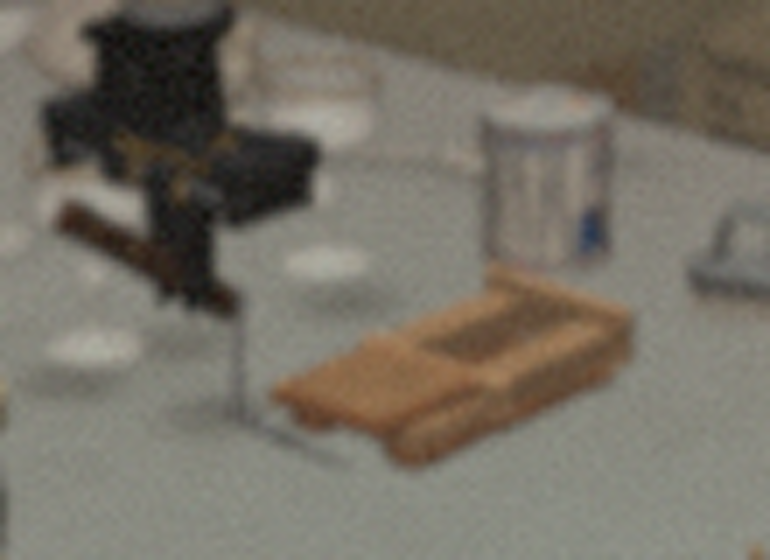

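View pics/top7.png

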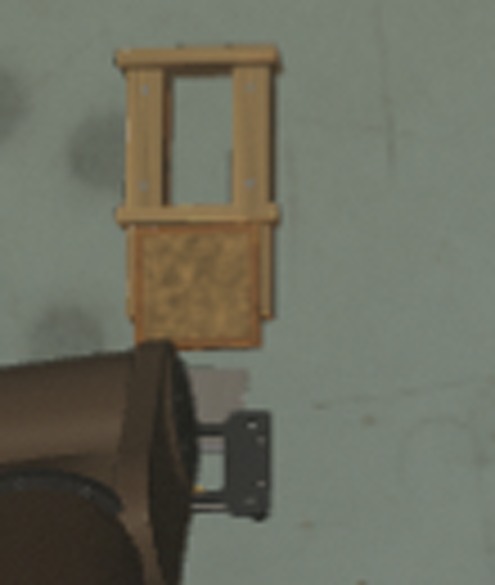

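```bash
python3 - <<'E'
from h import *
c=viewer.get_calibration('top')
uv=(np.array([(248,367),(200,365)],float)+.5)/4.5-.5+[160,130]
print(atz(c,uv,14).round(1).tolist())
E
```

```text
[[506.9, 71.1, 14.0], [509.7, 109.6, 14.0]]
```

The tip edge is at x≈508, z≈14, centred at y≈106, and the coaster edge is at 517. Inserting beneath the overhang.

```bash
python3 -m inch '{"delta_pos":[[0,0,0.4],[1.3,0,0],[1.3,0,0],[0,0,0]],"turn":[0,0,0,0],"hand":[0,0,0,0]}'
python3 - <<'E'
from h import *
p,d=viewer.read_camera('side'); cv2.imwrite('pics/side8.png',cv2.resize(p[140:220,200:310],None,fx=7,fy=7,interpolation=cv2.INTER_CUBIC))
s=env.state(); print(s['eef_pos'],s['tcp_rot'],s['ft_force'])
E
```

```text
t: 13.2
eef_pos: [428.1, 106.6, 222.4]
tcp_rot: [-3.141, -0.002, -0.019]
ft_force: [-0.1, -0.3, -0.5]
opening: 0.185
[426.86532821 106.61719376 222.15655169] [-3.14146303e+00 -3.83388821e-04 -1.90839782e-02] [ 0.04530491  0.19812507 -1.96896978]
```

View pics/side8.png

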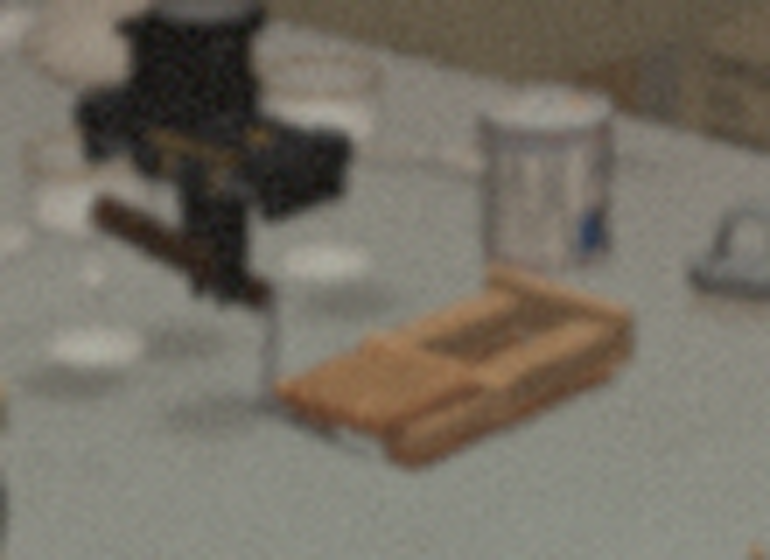

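Blade at crop (270–350,410–440) is under the overhang and the coaster has not moved. Now lifting the tip on an arc around the coaster's far edge.

```bash
python3 -m inch '{"delta_pos":[[0,0,-1],[0,0,-1],[0.1,0,-1],[0.1,0,-1],[0.2,0,-0.9],[0.2,0,-0.9],[0.3,0,-0.8],[0.3,0,-0.7],[0,0,0]],"turn":[0,0,0,0,0,0,0,0,0],"hand":[0,0,0,0,0,0,0,0,0]}'
python3 - <<'E'
from h import *
p,d=viewer.read_camera('side'); cv2.imwrite('pics/side9.png',cv2.resize(p[130:220,200:310],None,fx=6.5,fy=6.5,interpolation=cv2.INTER_CUBIC))
s=env.state(); print(s['eef_pos'],s['tcp_rot'],s['ft_force'])
E
```

```text
t: 14.15
eef_pos: [438.4, 106.4, 296.0]
tcp_rot: [-3.141, -0.001, -0.019]
ft_force: [0.2, 0.9, -0.5]
opening: 0.187
[438.02678402 106.42047246 295.41071976] [-3.14146638e+00 -4.02522662e-04 -1.88909570e-02] [-0.14357567  0.51167811 -0.80524787]
```

View pics/side9.png

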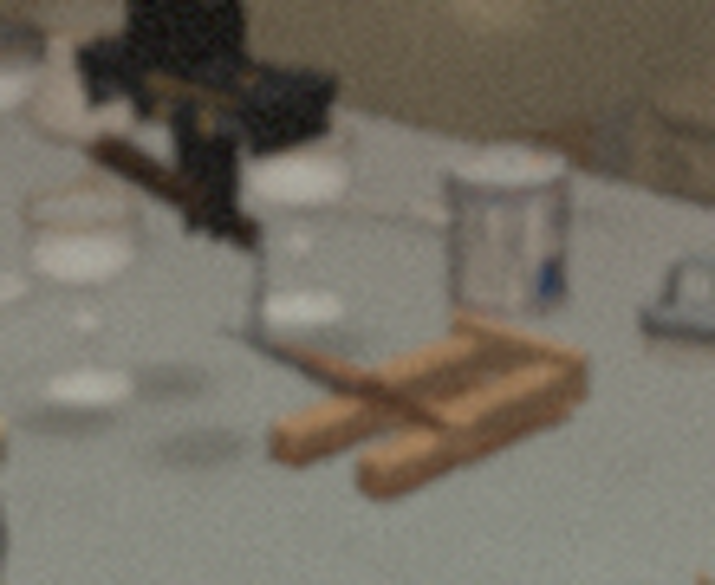

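The coaster (crop 270–440, 345–420, nearly edge-on) is rising with its far edge against the step. Continuing.

```bash
python3 -m inch '{"delta_pos":[[0.6,0,-0.6],[0.6,0,-0.5],[0.6,0,-0.4],[0.6,0,-0.3],[0,0,0]],"turn":[0,0,0,0,0],"hand":[0,0,0,0,0]}'
python3 - <<'E'
from h import *
p,d=viewer.read_camera('side'); cv2.imwrite('pics/side10.png',cv2.resize(p[130:220,200:310],None,fx=6.5,fy=6.5,interpolation=cv2.INTER_CUBIC))
p,d=viewer.read_camera('top'); cv2.imwrite('pics/top10.png',cv2.resize(p[130:260,160:270],None,fx=4.5,fy=4.5,interpolation=cv2.INTER_CUBIC))
s=env.state(); print(s['eef_pos'],s['tcp_rot'],s['ft_force'])
X=cloud(viewer.get_calibration('top'),d); np.set_printoptions(linewidth=200)
print(X[160:206:2,186:224:2,2].round(0).astype(int))
E
```

```text
t: 14.7
eef_pos: [462.8, 105.9, 313.5]
tcp_rot: [-3.141, -0.001, -0.019]
ft_force: [0.2, 0.3, -0.9]
opening: 0.189
[461.86231469 105.93332247 313.03490456] [-3.14151226e+00  3.31198943e-04 -1.89842102e-02] [-0.3438206   0.85395695 -1.46715077]
[[   5   41   40   45   43   35   -2    1   -1   -2    3   -4    3   45   41   41   37   27   -2]
 [  -3   41   48   35   38   39    0   -1 1510    2   -7   -7    3   40   41   46   41   27    2]
 [  -3   45   41   38   46   35   -2    2    2    6   -1   -2    3   39   42   35   41   34    3]
 [   0   42   38   39   39   36   -3   -4    4    3    9    3   -4   35   41   37   45   33    2]
 [  -4   37   44   41   39   37   -1   -1    2   -5    1   -1    0   42   36   43   35   29   -1]
 [  -1   41   46   36   39   36   -1    6   -3    0   -7    0   -2   44   36   34   40   32    3]
 [   9   44   41   39   38   30    2    1    0   -2    3    2    0   39   36   39   39   35    4]
 [ 528  535  530   36   41   36   -3    0    7    3    0    5   -1   43   38   34   33   34   -1]
 [ 541  539  530  509   38   42   39   38   43   35   34   34   46   33 
[... 698 characters left out ...]
36   26    0]
 [ 570  568  548  541  527  505  110  110  108  110  112  101  116   30   28   28   27   34   -1]
 [ 572  569  548  540  533  502  113  111  114  114  117  116  121   30   28   28   29   27   -1]
 [ 574  573  552  546  529  505  126  120  121  125  356  356  355  355  358   26   27   32    3]
 [ 578  577  555  542  529  508  477  357  357  357  354  353  359  356  358   32   27   -1    2]
 [ 581  578  559  540  531  513  479  357  350  359  355  354  359  359  361   19   20    4    4]
 [ 583  580  556  536  529  511  484  141  138  140  357  354  360  355  359    4    3    3   -3]
 [ 584  581  562  533  527  512  155  146  148  147  357  356  361  356  355    0    0   -3    3]]
```

View pics/side10.png

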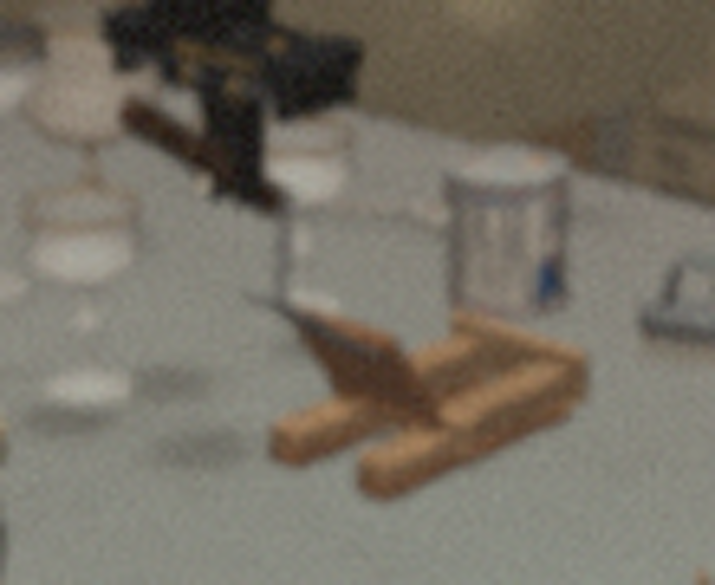

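View pics/top10.png

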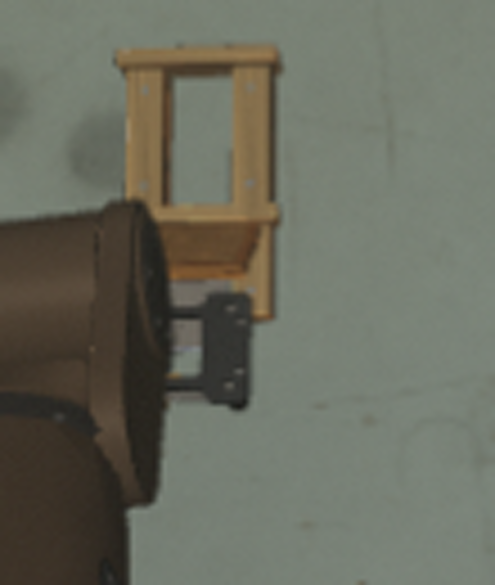

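The coaster is now tipped to about 60°, held by the tilted blade, its foot at the step. Pushing on through vertical.

```bash
python3 -m inch '{"delta_pos":[[0.6,0,-0.2],[0.6,0,-0.2],[0.7,0,-0.1],[0.6,0,-0.1],[0.7,0,0],[0.6,0,0],[0.6,0,0],[0.7,0,0.1],[0,0,0]],"turn":[0,0,0,0,0,0,0,0,0],"hand":[0,0,0,0,0,0,0,0,0]}'
python3 - <<'E'
from h import *
p,d=viewer.read_camera('side'); cv2.imwrite('pics/side11.png',cv2.resize(p[130:220,200:310],None,fx=6.5,fy=6.5,interpolation=cv2.INTER_CUBIC))
s=env.state(); print(s['eef_pos'],s['tcp_rot'],s['ft_force'])
E
```

```text
t: 15.7
eef_pos: [513.6, 104.9, 317.9]
tcp_rot: [-3.142, 0.0, -0.019]
ft_force: [0.3, -0.6, -2.7]
opening: 0.189
[513.10852991 104.98684023 317.94372864] [-3.14156817e+00  4.03754067e-04 -1.89165657e-02] [-0.45229593 -0.51073153 -2.34531748]
```

View pics/side11.png

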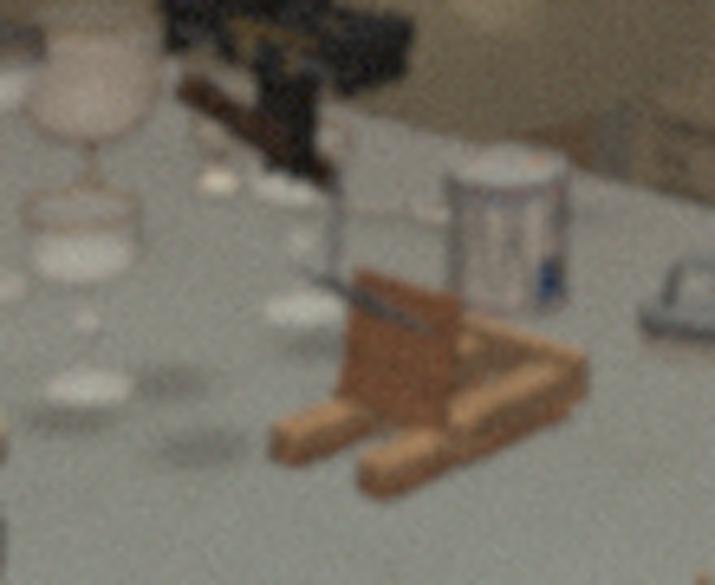

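The coaster stands about vertical at the step with the blade against its rim face. Pushing it over.

```bash
python3 -m inch '{"delta_pos":[[0.7,0,0.1],[0.7,0,0.1],[0.7,0,0.1],[0.7,0,0.2],[0,0,0],[0,0,0],[0,0,0]],"turn":[0,0,0,0,0,0,0],"hand":[0,0,0,0,0,0,0]}'
python3 - <<'E'
from h import *
p,d=viewer.read_camera('side'); cv2.imwrite('pics/side12.png',cv2.resize(p[130:220,200:310],None,fx=6.5,fy=6.5,interpolation=cv2.INTER_CUBIC))
s=env.state(); print(s['eef_pos'],s['tcp_rot'],s['ft_force'])
E
```

```text
t: 16.45
eef_pos: [540.7, 104.5, 313.2]
tcp_rot: [-3.142, 0.0, -0.019]
ft_force: [1.1, -0.8, -1.6]
opening: 0.186
[540.64799982 104.50528016 313.28524138] [-3.14150717e+00  3.75676307e-05 -1.87934285e-02] [ 0.25362973 -0.18315936 -1.63545009]
```

View pics/side12.png

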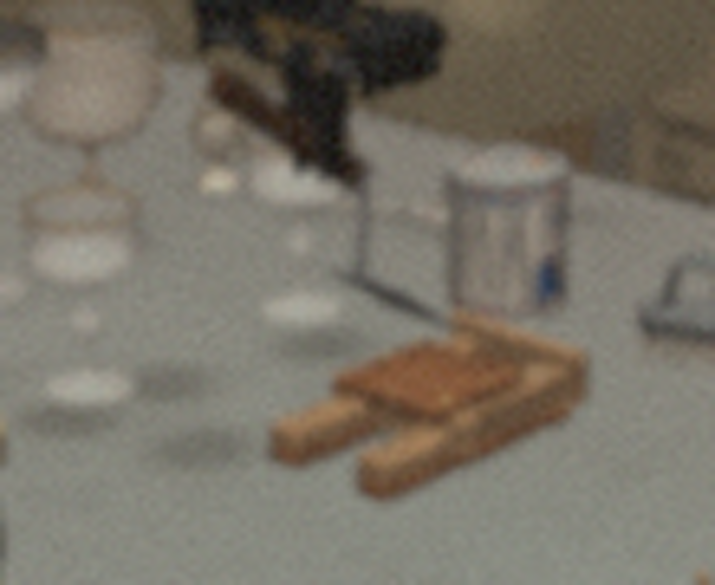

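The coaster lies over the step on the high bed (crop 335–520, 345–415). Now retreating and levelling the spatula by pressing the blade on open bench before returning it.

```bash
python3 - <<'E'
from plan import *
plan((540.6,104.5,313.2,-0.019),[(490,104.5,345,-0.019),(420,-190,300,0.809),(420,-190,225,0.809)],hand=0)
E
```

```text
{"delta_pos":[[-2.5,0,-1.6],[-2.6,0.1,-1.6],[-0.9,4.2,0.6],[-1.4,4.1,0.7],[-1.9,3.9,0.6],[-2.3,3.6,0.7],[-2.8,3.4,0.6],[-3.1,3,0.7],[-3.4,2.6,0.6],[0,0,3.8],[0,0,3.7]],"turn":[0,0,-0.12,-0.12,-0.11,-0.12,-0.12,-0.12,-0.12,0,0],"hand":[0,0,0,0,0,0,0,0,0,0,0]}
end [ 420.1 -189.8  225.2] 0.811 rows 11
```

```bash
python3 -m inch '{"delta_pos":[[-2.5,0,-1.6],[-2.6,0.1,-1.6],[-0.9,4.2,0.6],[-1.4,4.1,0.7],[-1.9,3.9,0.6],[-2.3,3.6,0.7],[-2.8,3.4,0.6],[-3.1,3,0.7],[-3.4,2.6,0.6],[0,0,0],[0,0,3.8],[0,0,3.4],[0,0,0]],"turn":[0,0,-0.12,-0.12,-0.11,-0.12,-0.12,-0.12,-0.12,0,0,0,0],"hand":[0,0,0,0,0,0,0,0,0,0,0,0,0]}'
python3 - <<'E'
from h import *
p,d=viewer.read_camera('top'); cv2.imwrite('pics/top13.png',p[100:300,100:460])
cv2.imwrite('pics/top13c.png',cv2.resize(p[130:215,175:235],None,fx=6,fy=6,interpolation=cv2.INTER_CUBIC))
X=cloud(viewer.get_calibration('top'),d); np.set_printoptions(linewidth=200)
print(X[140:206:3,186:224:2,2].round(0).astype(int))
s=env.state(); print(s['eef_pos'],s['tcp_rot'],s['ft_force'])
E
```

```text
t: 17.8
eef_pos: [419.3, -188.8, 225.7]
tcp_rot: [-3.136, 0.001, 0.81]
ft_force: [-0.0, 0.1, -0.9]
opening: 0.187
[[-1  2 -3  3 -5  3  4 -5 -1 -2  1  1  4  0  0  4 53 51 -1]
 [55 52 54 55 51 47 57 55 48 58 52 57 50 51 53 49 52 51 33]
 [ 0 38 43 36 42 39 25 26 29 30 23 29 17 38 39 43 45 33  1]
 [-1 34 42 44 36 39  6  3 -2 -1 -2  2  0 46 41 36 40 38  0]
 [ 7 32 42 35 47 38 -4  2  4  1  1  5 -5 37 36 44 37 26  0]
 [ 2 36 40 42 45 41 -2  0 -3 -3 -1  1 -1 37 37 39 38 36 -1]
 [-2 35 50 47 50 50 56 51 50 52 48 47 46 55 50 56 45 31  0]
 [ 4 35 57 51 50 48 45 50 45 45 48 47 44 54 54 51 44 38  1]
 [ 4 39 51 48 41 48 48 47 47 52 50 49 45 51 48 53 44 31  1]
 [ 4 40 51 52 49 51 48 51 45 50 46 50 51 50 45 52 37 26 -2]
 [ 6 37 52 48 45 49 51 50 46 46 50 49 50 51 50 56 41 29 -6]
 [-2 36 52 47 51 50 48 51 48 43 49 57 52 50 45 54 45 27 -5]
 [47 42 57 48 49 52 51 43 48 49 49 53 48 49 46 53 39 41 30]
 [40 41 50 49 50 47 51 48 53 47 53 50 46 48 46 56 32 31 28]
 [ 0 25 53 51 51 51 54 55 50 57 56 50 56 54 58 56 33 29 -4]
 [ 2 28 34 28 27 29  3 -2  2  0 -1 -1 -3 32 35 25 32 27  1]
 [ 3 27 28 28 32 23 -2  1  4  2  2  0  1 29 33 33 28 29  2]
 [ 1 30 29 29 32 30  2  3 -1  1  1  6  4 30 29 34 28 27  1]
 [-1 34 36 28 30 27  3  1  8 -1  0  7  0 25 31 28 30 29  0]
 [-3 34 34 36 30 27 -2  2 -4 -6 -1  2  5 32 31 32 36  5  0]
 [ 2 29 27 29 32 24  4  7  0 -2  3  2 -3  4 26 19 18  2 -5]
 [ 0 -4 -9  5  5 -4  4  2  0 -1 -7  6 -1 -2 -2  6  3  0 -2]]
[ 420.07244117 -189.25731946  227.63747845] [-3.13832067e+00  5.11543744e-04  8.10720320e-01] [-0.15141465  0.00867398 -1.01239062]
```

View pics/top13.png

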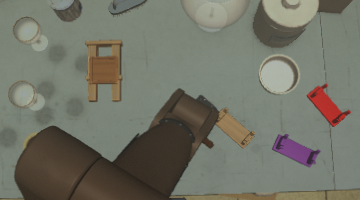

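View pics/top13c.png

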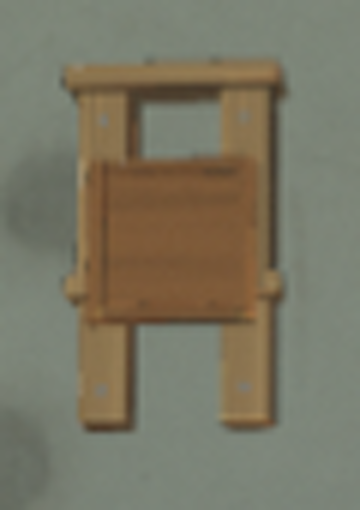

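The coaster lies rim up on the high bed (crop 95–255, 160–322), with its height map uniform at about 50 mm, so it is flat. Levelling the spatula on the bench now.

```bash
python3 - <<'E'
from h import *
c=viewer.get_calibration('top')
co=atz(c,(np.array([(97,160),(252,160),(254,320),(98,322)],float)+.5)/6-.5+[175,130],52); m=co.mean(0)
st=np.array([620.1,106.8]); v=m[:2]-st; print(m,'stand x',v@[-1,.015],'y',v@[-.015,-1])
E
python3 -m inch '{"delta_pos":[[0,0,1],[0,0,1],[0,0,1],[0,0,1],[0,0,1],[0,0,0]],"turn":[0,0,0,0,0,0],"hand":[0,0,0,0,0,0]}'
```

```text
[651.90342852 104.26001037  52.        ] stand x -31.841528368015425 y 2.0629381976110643
t: 18.45
eef_pos: [420.5, -189.8, 177.7]
tcp_rot: [-3.141, -0.0, 0.811]
ft_force: [0.1, 0.7, -0.5]
opening: 0.186
```

```bash
python3 -m inch '{"delta_pos":[[0,0,1],[0,0,1],[0,0,1],[0,0,0]],"turn":[0,0,0,0],"hand":[0,0,0,0]}'
python3 -m inch '{"delta_pos":[[0,0,1],[0,0,0.8],[0,0,0.5],[0,0,0]],"turn":[0,0,0,0],"hand":[0,0,0,0]}'
python3 - <<'E'
from h import *
p,d=viewer.read_camera('side'); cv2.imwrite('pics/side14.png',cv2.resize(p[150:260,230:350],None,fx=6,fy=5,interpolation=cv2.INTER_CUBIC))
E
```

```text
t: 18.85
eef_pos: [420.0, -189.6, 146.8]
tcp_rot: [-3.139, 0.0, 0.811]
ft_force: [0.2, -0.7, -1.7]
opening: 0.186
t: 19.25
eef_pos: [420.2, -189.7, 124.4]
tcp_rot: [-3.14, 0.0, 0.811]
ft_force: [-0.5, 0.7, -1.9]
opening: 0.188
```

View pics/side14.png

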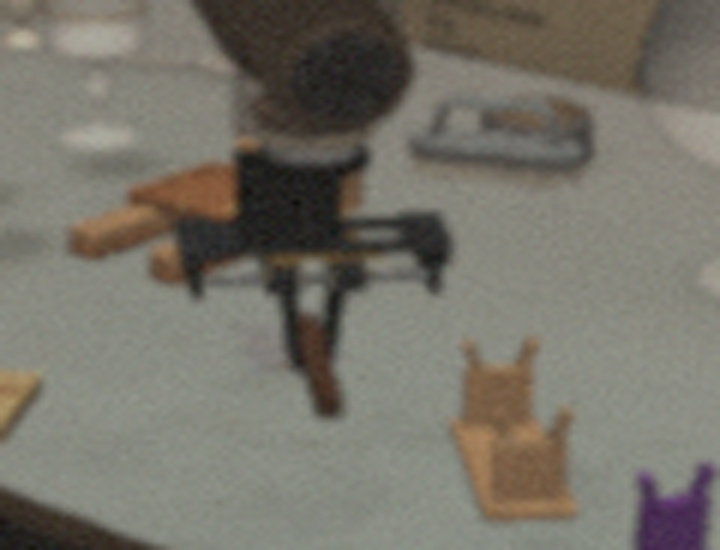

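```bash
python3 -m inch '{"delta_pos":[[0,0,0.2],[0,0,0]],"turn":[0,0],"hand":[0,0]}'
python3 -m inch '{"delta_pos":[[0,0,-4],[0,0,-4],[0,0,-3],[0,0,0]],"turn":[0,0,0,0],"hand":[0,0,0,0]}'
python3 - <<'E'
from h import *
for n in('side','top'):
    p,d=viewer.read_camera(n); cv2.imwrite(f'pics/{n}15.png',cv2.resize(p[140:260,220:350],None,fx=5.5,fy=4.5,interpolation=cv2.INTER_CUBIC))
    np.save(f'pics/d15{n}.npy',d)
X=cloud(viewer.get_calibration('top'),d); np.set_printoptions(linewidth=220)
print(X[180:240:3,240:320:3,2].round(0).astype(int))
print(env.state()['eef_pos'])
E
```

```text
t: 19.5
eef_pos: [420.4, -189.8, 123.2]
tcp_rot: [3.141, -0.0, 0.811]
ft_force: [0.7, 0.8, -0.3]
opening: 0.184
t: 19.9
eef_pos: [421.1, -190.2, 236.6]
tcp_rot: [3.135, -0.001, 0.811]
ft_force: [-0.7, -0.8, -2.1]
opening: 0.187
[[  -4   -1    3    6    4   -3    4    5    4   -2    3   -8   -2   -1    3    0   -6    1   -3   -5    0   -3    5    0    4   -1    1]
 [  -2    3    7   -3    3    1    0   -5   -5    0    2   -7    3   -1   -1    3    4    4   15    3    6    3    1   -1   -1    1    3]
 [   5   -2    4    4   -2   -1    2    3   -1    1   -3    2    4    0    1    4    2    1   -2    2   -1    2    2   -1   -2    4   -1]
 [  -2   -1    2   -3    0  115  119   -2    0   -2    1   -5  464  457  444   -4   -4    1    3    1    8   -2    1    0    3    4   -4]
 [   2    4    3    0  116  117  118  109   -5   -1    0  468  470  465  456  -10    5    7   -4   -4    2    4    1   -3   -6    1    3]
 [   0   -1   -1  112  115  120  113  114  119    4   -2  483  476  475  461  460  455   -3    6    3  279  280   -1    2    3    7   10]
 [   5    1  112  111  111  113  112  119  1
[... 1232 characters left out ...]
67  570  566  566  563  559  559  560  560  540  532  524  461  466  470  509  507  500  467    0   11]
 [  -5    1    2  534  578  589  583  584  581  582  577  570  568  563  554  555  537  529  524  467  453  518  512  467   -4   -4    7]
 [   1    0  592  600  601  601  596  592  595  587  586  578  575  568  562  555  554  531  525  523  526  525  517  462    0   -4    0]
 [   1  612  614  619  616  609  607  605  603  599  594  593  586  577  566  557  552  550  524  533  533  528  462    6   -5    1    3]
 [ 623  628  631  630  624  624  622  619  613  609  603  599  591  583  576  564  549  551  525  537  536  531  429    1   -1   -2   -2]]
[ 420.21129852 -189.68110947  233.41078564]
```

View pics/side15.png

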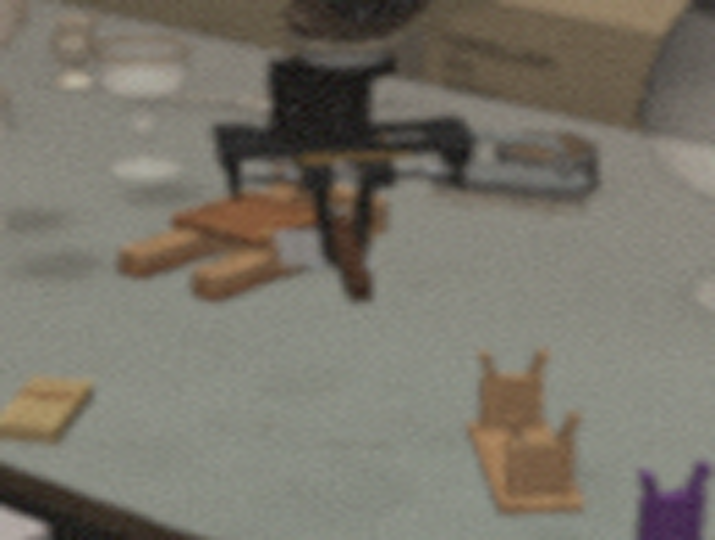

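View pics/top15.png

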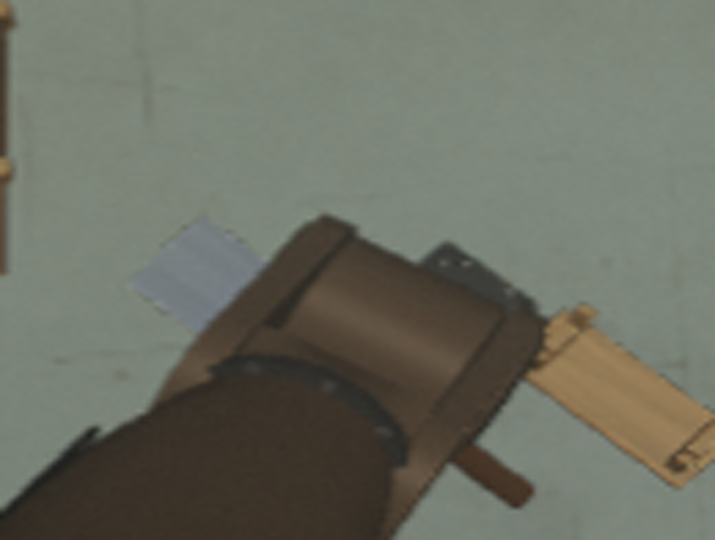

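```bash
python3 - <<'E'
from h import *
c=viewer.get_calibration('top')
f=lambda L:(np.array(L,float)+.5)/[5.5,4.5]-.5+[220,140]
X=cloud(c,np.load('pics/d15top.npy'))
fr=atz(c,f([(133,283),(203,217)]),114); bt=atz(c,f([(514,506),(534,489)]),185)
F=fr.mean(0);B=bt.mean(0);v=(F-B)[:2]; print(F,B,'len',np.linalg.norm(v),'yaw',np.arctan2(v[1],v[0]))
y=np.arctan2(v[1],v[0]); u=np.array([np.cos(y),np.sin(y)]); O=(F[:2]-215*u+B[:2]+75*u)/2
G=env.state()['eef_pos'][:2]; print('origin',O,'G',G,'grip at spat x',(G-O)@u,'lat',(G-O)@[-u[1],u[0]])
m=np.zeros(X.shape[:2],np.uint8); cv2.fillConvexPoly(m,np.round(f([(150,283),(203,232),(240,262),(200,315)])).astype(int),1)
P=X[m>0]; ct=np.median(P,0); P=P[abs(P[:,2]-ct[2])<12]; A=np.c_[P[:,:2]-P[:,:2].mean(0),np.ones(len(P))]; k=np.linalg.lstsq(A,P[:,2],rcond=None)[0]
print('slope along handle deg',np.degrees(np.arctan(k[:2]@u)),'across',np.degrees(np.arctan(k[:2]@[-u[1],u[0]])),'mean',P.mean(0))
E
```

```text
[540.733421   -64.60244173 114.        ] [ 344.82942268 -268.77528378  185.        ] len 282.9574632099965 yaw 0.8060633601621613
origin [ 394.31731799 -217.19857111] G [ 420.21129852 -189.68110947] grip at spat x 37.783250336853065 lat 0.3673101961546108
slope along handle deg -1.1767068092701845 across 1.3925777230416687 mean [521.92793303 -81.74823802 114.80800194]
```

The spatula is level again (slope about 1°), gripped 36 mm ahead of its origin. Moving over the wooden rest.

```bash
python3 -m inch '{"delta_pos":[[-1.9,3,0],[-1.9,3,0],[-1.8,3,0],[-1.8,3,0],[0,0,0],[0,0,0],[0,0,0]],"turn":[0,0,0,0,0,0,0],"hand":[0,0,0,0,0,0,0]}'
python3 - <<'E'
from h import *
s=env.state(); print(s['eef_pos'],s['tcp_rot'])
d=np.array([456.2,-326.2])-s['eef_pos'][:2]; y=s['tcp_rot'][2]; print('tool x,y mm',d@[np.cos(y),np.sin(y)],d@[np.sin(y),-np.cos(y)])
E
```

```text
t: 20.7
eef_pos: [455.9, -325.2, 232.1]
tcp_rot: [-3.139, -0.0, 0.811]
ft_force: [0.4, 0.2, -0.9]
opening: 0.186
[ 455.93448251 -325.24621069  232.05114886] [-3.13905612e+00 -9.31519807e-05  8.11367371e-01]
tool x,y mm -0.5089051900863989 0.849252084586592
```

```bash
python3 -m inch '{"delta_pos":[[0,0.1,3],[0,0,3],[0,0,1.4],[0,0,0]],"turn":[0,0,0,0],"hand":[0,0,0,0]}'
python3 - <<'E'
from h import *
p,d=viewer.read_camera('side'); cv2.imwrite('pics/side16.png',cv2.resize(p[180:270,270:370],None,fx=6.5,fy=6.5,interpolation=cv2.INTER_CUBIC))
print(env.state()['eef_pos'])
E
```

```text
t: 21.1
eef_pos: [456.5, -325.4, 157.3]
tcp_rot: [-3.137, -0.0, 0.812]
ft_force: [0.3, 0.3, -2.0]
opening: 0.189
[ 456.93674902 -325.85555732  158.65483887]
```

View pics/side16.png

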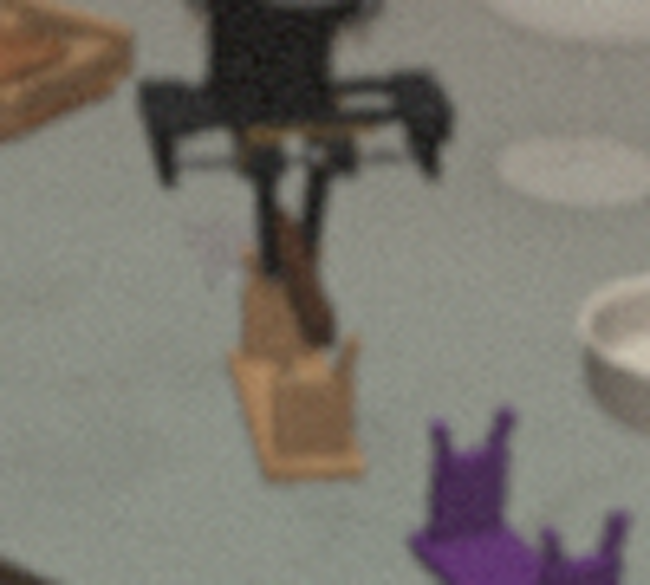

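```bash
python3 -m inch '{"delta_pos":[[0,0,0.8],[0,0,0.7],[0,0,0.3],[0,0,0]],"turn":[0,0,0,0],"hand":[0,0,0,0]}'
python3 -m inch '{"delta_pos":[[0,0,0.2],[0,0,0.2],[0,0,0]],"turn":[0,0,0],"hand":[0,0,0]}'
```

```text
t: 21.55
eef_pos: [457.0, -326.7, 140.9]
tcp_rot: [-3.141, -0.0, 0.811]
ft_force: [0.5, -0.3, -1.0]
opening: 0.193
t: 21.85
eef_pos: [457.1, -326.8, 137.0]
tcp_rot: [-3.141, -0.0, 0.811]
ft_force: [-0.3, -1.0, -1.7]
opening: 0.189
```

```bash
python3 -m inch '{"delta_pos":[[0,0,0.2],[0,0,0.1],[0,0,0]],"turn":[0,0,0],"hand":[0,0,0]}'
python3 - <<'E'
from h import *
p,d=viewer.read_camera('side'); cv2.imwrite('pics/side17.png',cv2.resize(p[180:270,270:370],None,fx=6.5,fy=6.5,interpolation=cv2.INTER_CUBIC))
E
```

```text
t: 22.15
eef_pos: [457.1, -326.8, 134.3]
tcp_rot: [3.142, -0.0, 0.811]
ft_force: [-0.2, 0.7, 0.3]
opening: 0.189
```

View pics/side17.png

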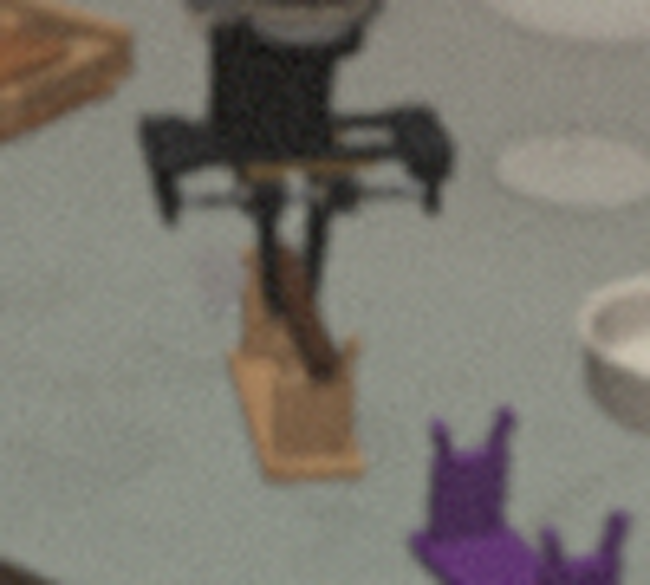

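The handle sits in the rear notch (crop 320,370) and the force shows contact. Releasing.

```bash
python3 -m inch '{"delta_pos":[[0,0,0],[0,0,0],[0,0,0],[0,0,0],[0,0,0],[0,0,0],[0,0,0],[0,0,0]],"turn":[0,0,0,0,0,0,0,0],"hand":[0.4,0.6,0.8,1,1,1,1,1]}'
python3 -m inch '{"delta_pos":[[0,0,-2],[0,0,-3],[0,0,-4],[0,0,-4],[-3,4,-2],[-3,4,0],[-3,4,0],[-3,4,0],[0,4.5,0],[0,0,0]],"turn":[0,0,0,0,0,0,0,0,0,0],"hand":[1,1,1,1,1,1,1,1,1,1]}'
python3 - <<'E'
from h import *
for n in('side','top'):
    p,d=viewer.read_camera(n); cv2.imwrite(f'pics/{n}18.png',p)
    np.save(f'pics/d18{n}.npy',d)
    cv2.imwrite(f'pics/{n}18c.png',cv2.resize(p[175:265,280:370],None,fx=6,fy=6,interpolation=cv2.INTER_CUBIC))
E
```

```text
t: 23.0
eef_pos: [457.1, -326.8, 134.2]
tcp_rot: [-3.142, -0.0, 0.811]
ft_force: [-0.6, -0.2, 0.1]
opening: 0.804
t: 24.0
eef_pos: [524.0, -554.7, 280.6]
tcp_rot: [-3.142, -0.0, 0.81]
ft_force: [0.4, 0.8, -0.6]
opening: 0.999
```

View pics/top18c.png

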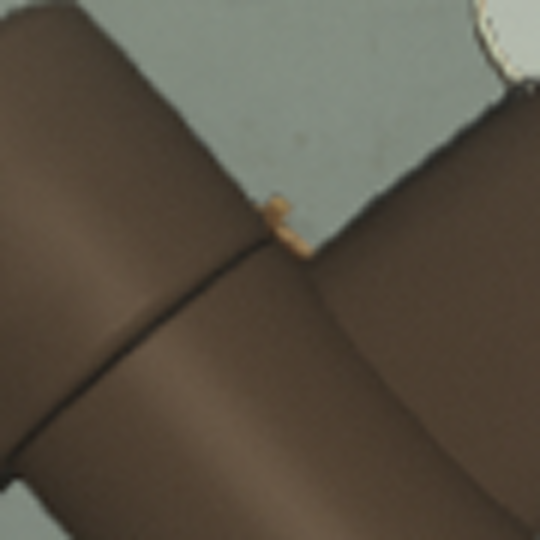

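View pics/top18.png

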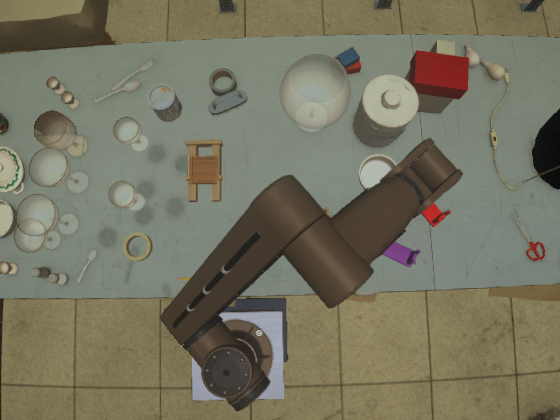

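View pics/side18c.png

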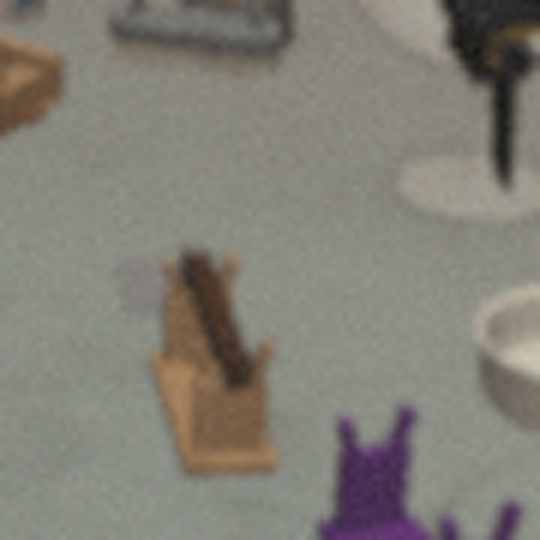

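```bash
python3 -m inch '{"delta_pos":[[0,0,-4],[3.3,-3.1,0],[3.3,-3.1,0],[3.3,-3.1,0],[3.3,-3.1,0],[3.3,-3.1,0],[3.3,-3.1,0],[3.3,-3.1,0],[3.3,-3.1,0],[3.3,-3.1,0],[3.3,-3.1,0],[3.3,-3.1,0],[0,0,0],[0,0,0]],"turn":[0,0,0,0,0,0,0,0,0,0,0,0,0,0],"hand":[1,1,1,1,1,1,1,1,1,1,1,1,1,1]}'
python3 - <<'E'
from h import *
p,d=viewer.read_camera('top'); np.save('pics/d19.npy',d); cv2.imwrite('pics/top19.png',p)
cv2.imwrite('pics/top19c.png',cv2.resize(p[175:265,280:370],None,fx=6,fy=6,interpolation=cv2.INTER_CUBIC))
E
```

```text
t: 25.5
eef_pos: [524.3, -52.1, 323.4]
tcp_rot: [3.141, -0.0, 0.814]
ft_force: [0.9, -0.5, 0.2]
opening: 0.997
```

View pics/top19c.png

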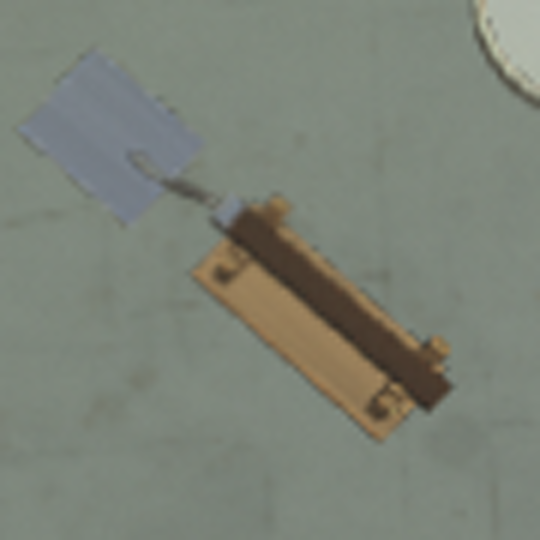

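View pics/top19.png

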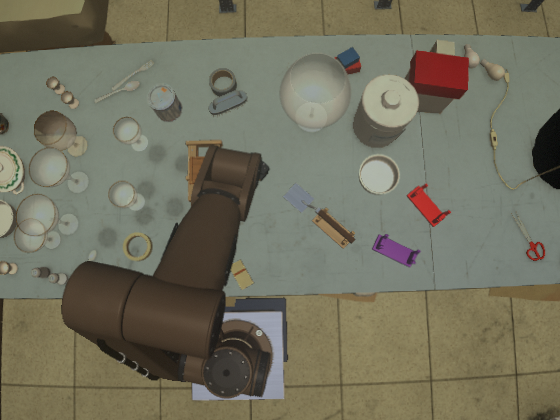

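```bash
python3 - <<'E'
from h import *
c=viewer.get_calibration('top'); X=cloud(c,np.load('pics/d19.npy')); X0=np.load('pics/X0.npy')
for n,(a,b,e,f) in dict(blade=(192,203,292,305),handle_rear=(232,238,345,349),handle_front=(213,217,324,328)).items(): print(n,np.median(X[a:b,e:f,2]).round(1),np.median(X0[a:b,e:f,2]).round(1))
for n in ("coaster","wine_swirl_3","tape_1"): print(n,search_frame('top',n)[:2])
p,d=viewer.read_camera('side'); Y=cloud(viewer.get_calibration('side'),d); cv2.imwrite('pics/side19c.png',cv2.resize(p[140:280,200:380],None,fx=4,fy=4,interpolation=cv2.INTER_CUBIC))
E
```

```text
blade 17.3 17.2
handle_rear 85.7 84.8
handle_front 85.6 84.4
coaster [{'centre': [193.9, 166.4], 'p': 0.56}]
wine_swirl_3 [{'centre': [124.0, 197.7], 'p': 0.63}]
tape_1 [{'centre': [145.4, 243.7], 'p': 0.88}]
```

View pics/side19c.png

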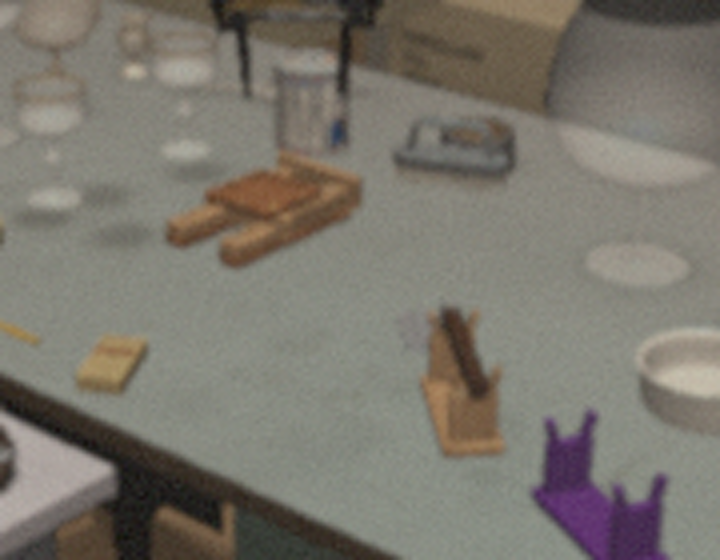

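The side view shows the coaster flat on the high bed (crop 265,190) and the spatula in both notches (460,350). Blade and handle heights are within 1.2 mm of the start. The robot touches nothing, so I'm handing in.

```bash
python3 - <<'E'
from cell import ticket,env
print(ticket.job_done(), env.state()['t'])
E
```

```text
the job is handed in; nothing more can be done
the job is handed in; nothing more can be done
```

The coaster is flipped and lies rim up on the high bed. The spatula is back in the wooden rest, and the job was handed in at about 26 s of the 48 s allowed. No verdict was reported.

**How it was done:** The moves could only turn the tool about its own vertical axis, so the wrist could not tilt the blade directly. I pivoted the spatula nose-down in the pads by pressing its handle on the bench's front edge, which set the blade at about 38°. I then brought the blade's front edge under the overhang, tipped the coaster through vertical against the step, and pushed it over. Pressing the blade flat on open bench levelled the spatula before I laid it back. There was no active wrist roll during the flip; the tilt was fixed beforehand.

**Last checks:**
- **Coaster:** its height map is even at about 50 mm, so it is flat. Its centre is about 32 mm behind the step and 2 mm off the middle line. That leaves roughly 12 mm to the 20 mm limit, the tightest margin. The gripper never came near it.
- **Spatula:** it is within about a pixel of where it lay at the start, and handle and blade heights agree with the start within 1.2 mm.
- **Glass and tape:** both look unmoved in the pictures. The detector put the tape 8 to 18 pixels (about 30 to 60 mm) to the right of its two first readings, which differed from each other. In the full picture the tape sits where it was, at (137,247), with the arm beside it, so I trusted the picture.
- **Not measured:** contact force between spatula and coaster was only judged from the pictures.

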